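Put the capped samples away and shut the lidded drawer

ROBOT

A 7-joint arm with a two-finger parallel gripper is mounted at the origin on a cart in front of the work surface, level with it; the furniture and walls round the work are solid. World frame = base frame: x ahead of the robot, y to its left, z up, the work surface at z = 0. Lengths are in m, angles in rad, forces in N, time in s.
With the tool pointing down it reaches from about 0.425 to 0.875 m from the base axis. Payload 4.7 kg.
Tool frame: the origin (TCP) lies between the finger pads; the fingertips stand 8 mm ahead of it and the grasp point (between the pads) lies 11 mm behind it; z points along the fingers, y is the direction in which the jaws open and shut (so a half turn about z gives the same grasp; the last joint's range is limited). The gripper opens to 87 mm and grips with 3 to 60 N. Pads are 19 mm wide; open, the fingers measure 117 mm over their backs; the gripper's body (75 mm by 190 mm) begins 51 mm behind the grasp point.
Start: joints at [-1.133, 0.321, -0.07, 1.45, 0.023, 1.371, -0.057], TCP at [0.267, 0.593, 0.231] pointing down, gripper open.
Joint ranges: [-2.86, 2.86], [-0.3, 2.09], [-1.38, 1.24], [0.06, 2.45], [-1.56, 4.7], [0.09, 2.05], [-2.69, 2.69]. Speed limits (rad/s): [2.57, 2.57, 3.14, 3.14, 3.14, 3.14, 3.14].

INTERFACE

Orientations are given as a rotation vector (axis times angle).
In Python, from bench import ctrl, optics, ticket gives the robot as it stands.
- The arm moves only by the tool play_rows, never from a script. Its argument "motion" is a list of rows, each a list of 5 numbers: the closure, from 0 (fully open) to 1 (shut), then the shift along the tool's x, y, z in cm, then the turn about the tool's z in rad. In form: [[jaw, tx, ty, tz, spin], ...]. A call has 1 to 20 rows; each row shifts and turns the commanded pose from where the row before left it, along the tool's axes as they then stand; what a row does not reach is not made up. A row lasts 1/8 s, in which the tool goes at most 62.5 mm and 10.7 degrees, less where a joint would pass 70% of its speed; a pose out of reach is approached as far as the arm can. A call is refused whole if a number of a shift passes 6.25 or a number of a turn 0.188, either way. A call with a gripper value outside its range is refused whole. The fingers move at their own pace and stop on an object; "force" is the grip in N (left out, the last holds). Time passes only in rows, so rows that do not move let the fingers close. It gives the time, the measured TCP pose, the force and the opening at its end, in the units of the state.
- ctrl.get_state(): the state, without advancing time (a new reading comes with each control period).
- optics.get_image(name): name is "scene" or "top" or "wrist"; returns the picture (400x640x3 uint8, red, green, blue); there is no depth.
- optics.calibration(name): a dict with "K" (3x3 intrinsics, pixels), "pose" (4x4, takes a point from camera to world coordinates); the wrist camera has in their place "hand_eye" (4x4, takes a point from camera to tool coordinates, whose origin is the TCP and whose axes are the flange's). Camera axes: x right, y down, z forward; pixel columns grow to the right and rows downward; lengths in m; the calibration is good to about 2 mm. A picture is of the moment at which its call begins: read the wrist's pose just before it. calibration takes no time and is no camera call.
- ticket.close_job(): hands the job in, once; it reports no verdict.
The state is a dict: "time": time; "joint_positions": joint angles; "qd": joint speeds; "joint_torque": joint torques, N m; "position": TCP position; "tool_rot": TCP orientation; "ft_force": force on the tool from outside, world axes, zero at the start; "torque": the same for the moment, N m; "grip_width": opening from 0.0 (shut) to 1.0 (fully open).
Only numpy, scipy, OpenCV 4.12 (cv2) and the standard library are available. Lean on these libraries where they do the work, as an engineer would, in place of code of your own. Each camera call takes 0.05 s, during which the arm holds its last target.

TASK

Lay every sample tube on the desk flat in the drawer liner of its cap's colour, then lift the red grip of the stay to release the lid and let it sink. Press the lid down at its yellow pad until the catch holds it shut, and push the drawer fully home, with the stay back down and the other things on the desk left where they stand.

Things in the scene. Friction and masses are not known exactly. Their poses are not given: they have to be found in the camera images.
- cabinet: fixed white sample cabinet, 374 wide (y) x 170 deep x 124 mm high; origin at the middle of its front lower edge on the desk; x points into it, y to its left. With the drawer fully out: drawer at x = -162 to -10 mm, floor top z = 12 mm; tray bays under the lid at y = -80 to 170 mm (walls 48 mm high), open bay with the stay at y = -85 to -175 mm (wall 36 mm high)
- drawer (a joint): slide of the 350 mm wide drawer: 0 = fully out (as it starts), 0.148 m = fully home in the cabinet; pushing it takes about 3 N and it stays where it is left
- drawer_front (a point): middle of the outer face of the drawer's blue front panel, 35 mm above the desk (panel 4 to 60 mm high, 350 mm wide); x points into the panel, the way the drawer is pushed home; moves with the drawer
- lid (a joint): clear lid over the tray bays, 130 long x 256 mm wide, hinge along the drawer's back at cabinet x = -20, z = 52 mm; 0 = shut, starts about 1.74 rad (leaning back), locked by the stay. With the stay lifted a light spring and its weight swing it down, damped, in 3 to 4 s, and it rests on a spring catch at about 0.13 rad; 10 to 15 N down on the pad presses it past the catch, which holds it under 0.03 rad
- lid_pad (a point): middle of the top of the yellow press pad (16 x 50 mm) at the lid's free edge, 118 mm from the hinge axis; 60 mm above the desk when shut, about 74 mm when the lid rests on the catch
- stay (a joint): locking stay by the lid's hinge: steel bar in the drawer's right bay, hinged at its front end; its rear block stands before a tooth on the lid's axle. 0 = down (lid locked), grows as lifted, to 0.6 rad; the tooth is free above 0.22 rad. Lifts with under 2 N, falls back when let go, and locks again unless the lid has already sunk below 1.2 rad
- stay_grip (a point): centre of the red upright grip fin on the stay: 36 long (x) x 10 thick (y) x 26 mm free height, 98 mm above the desk when down, 60 mm to the right of the lid's side edge, nothing above it. It swings about an axis along y, 65 mm nearer the robot and 20 mm lower; x of this frame points from that pivot to the hinge
- red_liner: red loose tray liner, 132 (x) x 118 (y) x 14 mm high, walls and floor 3 mm, lying in one of the drawer's two bays (left or right); origin at the centre of its underside, y points left
- blue_liner: blue loose tray liner, same as the red one, in the other bay
- blue_tube0_mid (a point): blue-capped sample tube lying on its side, 100 mm long and 18 to 19 mm thick, about 20 g, its sides do not roll; the point is its centre, half-way up (9 mm above what it lies on) and half-way along; y runs along the tube (towards the cap or away from it), z is up while it lies. May be absent (then None).
- blue_tube1_mid (a point): blue-capped sample tube lying on its side, 100 mm long and 18 to 19 mm thick, about 20 g, its sides do not roll; the point is its centre, half-way up (9 mm above what it lies on) and half-way along; y runs along the tube (towards the cap or away from it), z is up while it lies. May be absent (then None).
- blue_tube2_mid (a point): blue-capped sample tube lying on its side, 100 mm long and 18 to 19 mm thick, about 20 g, its sides do not roll; the point is its centre, half-way up (9 mm above what it lies on) and half-way along; y runs along the tube (towards the cap or away from it), z is up while it lies. May be absent (then None).
- red_tube0_mid (a point): red-capped sample tube lying on its side, 110 mm long and 18 to 19 mm thick, about 20 g, its sides do not roll; the point is its centre, half-way up (9 mm above what it lies on) and half-way along; y runs along the tube (towards the cap or away from it), z is up while it lies. May be absent (then None).
- red_tube1_mid (a point): red-capped sample tube lying on its side, 110 mm long and 18 to 19 mm thick, about 20 g, its sides do not roll; the point is its centre, half-way up (9 mm above what it lies on) and half-way along; y runs along the tube (towards the cap or away from it), z is up while it lies. May be absent (then None).
- red_tube2_mid (a point): red-capped sample tube lying on its side, 110 mm long and 18 to 19 mm thick, about 20 g, its sides do not roll; the point is its centre, half-way up (9 mm above what it lies on) and half-way along; y runs along the tube (towards the cap or away from it), z is up while it lies. May be absent (then None).
- timer: white dial timer, 58 x 62 x 58 mm, a loose bystander; origin at the centre of its underside
- tape: roll of brown tape lying flat, 93 mm across, 48 mm high, a loose bystander; origin at the centre of its underside

How it is judged:
On the way, in this order (a step that is already met when the one before it is completed fails the run):
1. every tube that is present lies in the liner of its cap's colour while the lid is still up (x of blue_tube0_mid in the frame of blue_liner between -0.063 and 0.063 m and y of blue_tube0_mid in the frame of blue_liner between -0.057 and 0.057 m and z of blue_tube0_mid in the frame of blue_liner between 0.006 and 0.03 m and x of blue_tube1_mid in the frame of blue_liner between -0.063 and 0.063 m and y of blue_tube1_mid in the frame of blue_liner between -0.057 and 0.057 m and z of blue_tube1_mid in the frame of blue_liner between 0.006 and 0.03 m and x of blue_tube2_mid in the frame of blue_liner between -0.063 and 0.063 m and y of blue_tube2_mid in the frame of blue_liner between -0.057 and 0.057 m and z of blue_tube2_mid in the frame of blue_liner between 0.006 and 0.03 m and x of red_tube0_mid in the frame of red_liner between -0.063 and 0.063 m and y of red_tube0_mid in the frame of red_liner between -0.057 and 0.057 m and z of red_tube0_mid in the frame of red_liner between 0.006 and 0.03 m and x of red_tube1_mid in the frame of red_liner between -0.063 and 0.063 m and y of red_tube1_mid in the frame of red_liner between -0.057 and 0.057 m and z of red_tube1_mid in the frame of red_liner between 0.006 and 0.03 m and x of red_tube2_mid in the frame of red_liner between -0.063 and 0.063 m and y of red_tube2_mid in the frame of red_liner between -0.057 and 0.057 m and z of red_tube2_mid in the frame of red_liner between 0.006 and 0.03 m and value of joint lid above 1.4 rad), for 0.2 s.
2. the stay is lifted clear of the tooth (value of joint stay above 0.15 rad), for 0.1 s.
3. the lid is pressed shut past its catch, with the drawer still out (value of joint lid below 0.03 rad and value of joint drawer below 0.11 m), for 0.2 s.
At the end, for the whole second after the job is handed in: Every present tube lies inside the liner of its colour (centre within its walls and under 30 mm above its underside), the lid is shut on its catch (under 0.03 rad), the stay is down (under 0.06 rad), the drawer is home (within 8 mm) and at rest (x of blue_tube0_mid in the frame of blue_liner between -0.063 and 0.063 m and y of blue_tube0_mid in the frame of blue_liner between -0.057 and 0.057 m and z of blue_tube0_mid in the frame of blue_liner between 0.006 and 0.03 m and x of blue_tube1_mid in the frame of blue_liner between -0.063 and 0.063 m and y of blue_tube1_mid in the frame of blue_liner between -0.057 and 0.057 m and z of blue_tube1_mid in the frame of blue_liner between 0.006 and 0.03 m and x of blue_tube2_mid in the frame of blue_liner between -0.063 and 0.063 m and y of blue_tube2_mid in the frame of blue_liner between -0.057 and 0.057 m and z of blue_tube2_mid in the frame of blue_liner between 0.006 and 0.03 m and x of red_tube0_mid in the frame of red_liner between -0.063 and 0.063 m and y of red_tube0_mid in the frame of red_liner between -0.057 and 0.057 m and z of red_tube0_mid in the frame of red_liner between 0.006 and 0.03 m and x of red_tube1_mid in the frame of red_liner between -0.063 and 0.063 m and y of red_tube1_mid in the frame of red_liner between -0.057 and 0.057 m and z of red_tube1_mid in the frame of red_liner between 0.006 and 0.03 m and x of red_tube2_mid in the frame of red_liner between -0.063 and 0.063 m and y of red_tube2_mid in the frame of red_liner between -0.057 and 0.057 m and z of red_tube2_mid in the frame of red_liner between 0.006 and 0.03 m and value of joint lid below 0.03 rad and value of joint drawer above 0.14 m and value of joint stay below 0.06 rad and velocity of joint drawer below 0.01 m/s); the robot touches nothing.
It fails at once if the timer is pushed more than 5 cm or knocked over (distance of timer from where it was at the start of the episode above 0.05 m or angle between timer's own z axis and vertical above 0.6 rad).
It fails at once if the tape is pushed more than 5 cm or knocked over (distance of tape from where it was at the start of the episode above 0.05 m or angle between tape's own z axis and vertical above 0.6 rad).
Of blue_tube0, blue_tube1, blue_tube2, red_tube0, red_tube1, red_tube2 only 4 to 6 are there at a start; the rules pass over those that are not, and their reading is None.
At some moment in a run one of blue_tube0, blue_tube1, blue_tube2, red_tube0, red_tube1, red_tube2 may be knocked a few centimetres aside while the robot is not near it.
Once in a run the grip may slacken for a moment while it holds something.
It also fails if it takes over 210 s, if anything falls off the work surface, if the arm or the gripper's body presses on something with over 40 N, if the wrist force passes 120 N, or if a joint passes its speed limit or range.

## Working session

There is one attempt and no reset: what is moved stays moved. The work goes in short steps, Python scripts to look and compute and a tool call to move; the robot and the scene stay as the last step left them, time stands still between calls to the robot, and variables do not carry over. Pictures are saved under pics/ and viewed, and the job is handed in when it is done.

Besides the shell and the picture viewer there is one more tool, called after "Call:" as name([rows], argument=value, ...), one row to a line, values as JSON. play_rows: Moves the arm, as the interface text tells. Its arguments: {"type":"object","properties":{"motion":{"type":"array"},"force":{"type":"number"}},"required":["motion"]}

```bash
ls; mkdir -p pics
python3 - <<'E'
from bench import ctrl, optics, ticket
import cv2
s=ctrl.get_state(); print(s)
for n in ['scene','top','wrist']:
    im=optics.get_image(n); cv2.imwrite(f'pics/{n}0.png',im[:,:,::-1]); c=optics.calibration(n); print(n,c)
E
```

```text
pics
{'time': 0.0, 'joint_positions': array([-1.13288868,  0.32180392, -0.07008902,  1.4516716 ,  0.0225694 ,
        1.37075985, -0.05688971]), 'qd': array([-0.00158662, -0.0005472 , -0.00080643, -0.00102424,  0.00190907,
       -0.00056299,  0.002253  ]), 'joint_torque': array([ 6.48045370e-04, -4.91283488e+01, -4.03469000e-01, -3.12522089e+01,
       -6.38068607e-02,  4.41410369e-02,  2.08013134e-04]), 'position': array([0.26711836, 0.59200142, 0.2294756 ]), 'tool_rot': array([-6.60616127e-01, -3.07101481e+00,  2.86979315e-03]), 'ft_force': array([0.26237686, 0.10274179, 0.65726675]), 'torque': array([-0.02481503,  0.0126763 ,  0.02438216]), 'grip_width': 0.9990460364471957}
scene {'K': array([[362.03885956,   0.        , 317.35062298],
       [  0.        , 362.03885956, 198.1117899 ],
       [  0.        ,   0.        ,   1.        ]]), 'pose': array([[ 0.8413981 , -0.25233773,  0.47788587,  0.13503286],
       [-0.54041459, -0.3910052 ,  0.74502819, -0.56116236],
       [-0.00114286, -0.8851218 , -0.46535802,  0.49920866],
       [ 0.        ,  0.        ,  0.        ,  1.     
[... 247 characters left out ...]
  [-0.99973101,  0.01501703,  0.01767469,  0.06674244],
       [-0.01899039, -0.09253682, -0.99552815,  1.25868941],
       [ 0.        ,  0.        ,  0.        ,  1.        ]])}
wrist {'K': array([[350.25737331,   0.        , 321.3902151 ],
       [  0.        , 350.25737331, 190.21189769],
       [  0.        ,   0.        ,   1.        ]]), 'hand_eye': array([[ 5.68329062e-04, -9.61567247e-01, -2.74568946e-01,
         7.47342327e-02],
       [ 9.99999568e-01,  7.48340169e-04, -5.50865570e-04,
         1.03541455e-03],
       [ 7.35165262e-04, -2.74568515e-01,  9.61567257e-01,
        -1.54289325e-01],
       [ 0.00000000e+00,  0.00000000e+00,  0.00000000e+00,
         1.00000000e+00]])}
```

View pics/top0.png

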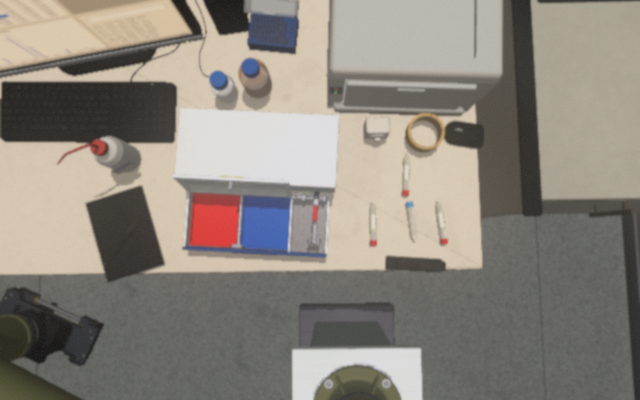

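View pics/scene0.png

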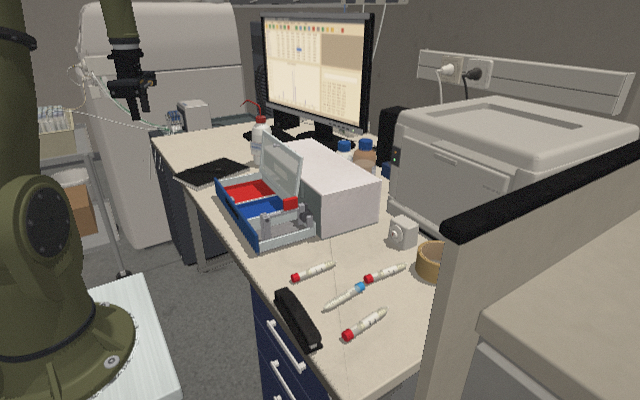

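View pics/wrist0.png

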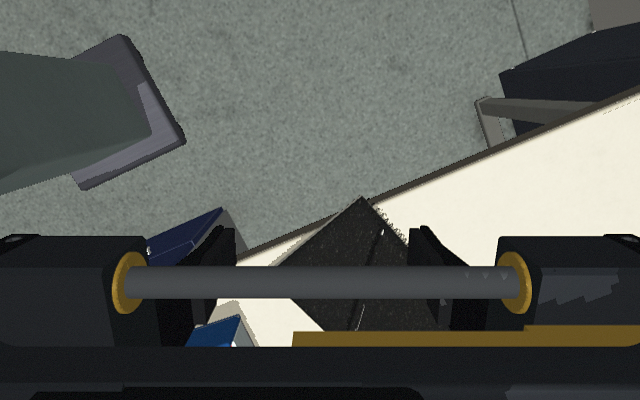

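The top view shows four tubes: red caps at about (405,175), (373,225) and (441,223), and a blue cap at about (410,222). The red liner is on the left at (215,220) and the blue one beside it at (265,222). The stay is at (317,210). Next I'll enlarge the crops.

```bash
cat > h.py <<'E'
from bench import ctrl, optics, ticket
import cv2, numpy as np
from scipy.spatial.transform import Rotation as R
def pix2w(n,u,v,z,st=None):
    c=optics.calibration(n);K=c['K']
    if n=='wrist':
        T=np.eye(4);T[:3,:3]=R.from_rotvec(st['tool_rot']).as_matrix();T[:3,3]=st['position'];P=T@c['hand_eye']
    else:P=c['pose']
    d=P[:3,:3]@np.linalg.inv(K)@[u,v,1]; o=P[:3,3]
    return o+d*(z-o[2])/d[2]
def w2pix(n,p,st=None):
    c=optics.calibration(n);K=c['K']
    if n=='wrist':
        T=np.eye(4);T[:3,:3]=R.from_rotvec(st['tool_rot']).as_matrix();T[:3,3]=st['position'];P=T@c['hand_eye']
    else:P=c['pose']
    q=K@(P[:3,:3].T@(np.asarray(p)-P[:3,3])); return q[:2]/q[2]
def snap(n,name,crop=None,f=1):
    st=ctrl.get_state(); im=optics.get_image(n)[:,:,::-1]
    cv2.imwrite(f'pics/{name}_full.png',im)
    if crop: x0,y0,x1,y1=crop; im=im[y0:y1,x0:x1]
    if f!=1: im=cv2.resize(im,None,fx=f,fy=f,interpolation=cv2.INTER_CUBIC)
    cv2.imwrite(f'pics/{name}.png',im); return st
E
python3 - <<'E'
import cv2
im=cv2.imread('pics/top0.png')
cv2.imwrite('pics/t1.png',cv2.resize(im[110:275,355:490],None,fx=3.6,fy=3.6,interpolation=2)[:600])
cv2.imwrite('pics/t2.png',cv2.resize(im[105:265,170:345],None,fx=3.75,fy=3.75,interpolation=2)[:600])
E
```

```text
(no output)
```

View pics/t1.png

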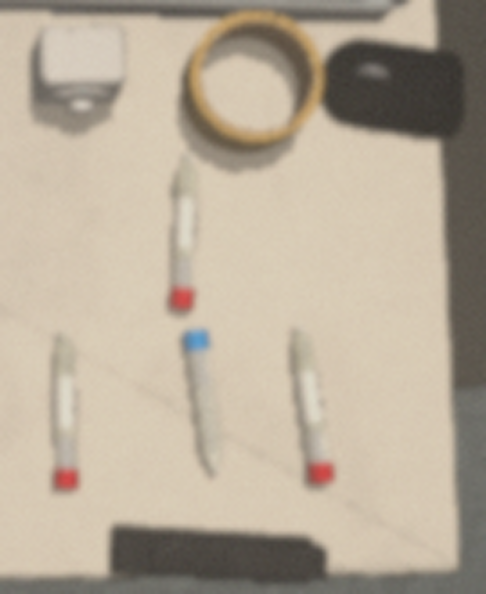

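View pics/t2.png

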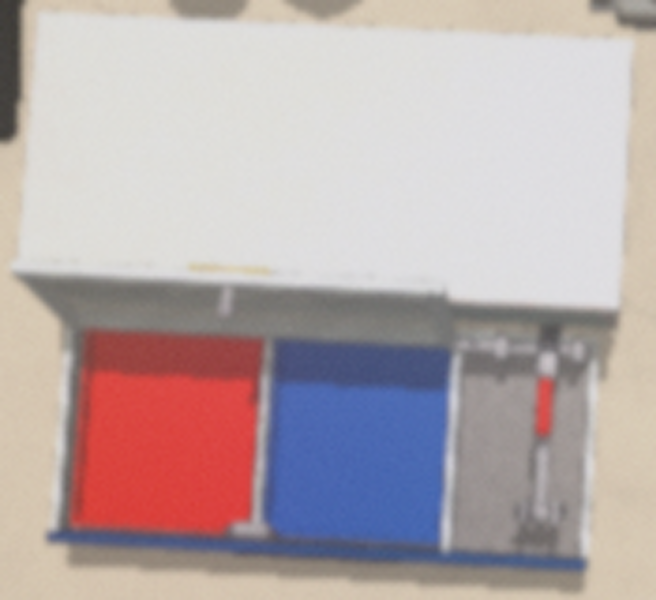

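Run:
```python
from h import *
np.set_printoptions(precision=4,suppress=True)
t1=lambda p:(p[0]/3.6+355,p[1]/3.6+110)
t2=lambda p:(p[0]/3.75+170,p[1]/3.75+105)
for n,a,b in [('Ared',(184,158),(180,311)),('Bred',(63,335),(66,490)),('Cblue',(197,330),(210,474)),('Dred',(297,330),(322,485))]:
    A=pix2w('top',*t1(a),.009);B=pix2w('top',*t1(b),.009);d=A-B
    print(n,'mid',(A+B)/2,'len',np.linalg.norm(d),'ang of axis from x',np.degrees(np.arctan2(d[1],d[0]))%180)
for n,p,z in [('cabL',(15,272),.124),('cabR',(615,312),.124),('cabBL',(40,12),.124),('cabBR',(632,40),.124),('panL',(48,538),.06),('panR',(585,565),.06),('grip',(544,405),.105),('redc',(168,440),.026),('div',(262,430),.06),('timer',(82,70),.058),('tape',(257,78),.048)]:
    print(n,pix2w('top',*(t1 if n in('timer','tape') else t2)(p),z))
```

```text
Ared mid [ 0.5769 -0.1337  0.009 ] len 0.1082210028297946 ang of axis from x 176.82009342583058
Bred mid [ 0.4534 -0.0485  0.009 ] len 0.10768588405368205 ang of axis from x 179.75683525334728
Cblue mid [ 0.4593 -0.1451  0.009 ] len 0.100268197583158 ang of axis from x 3.3928836904722495
Dred mid [ 0.4545 -0.2184  0.009 ] len 0.10848367146175664 ang of axis from x 7.091518637361561
cabL [0.5654 0.4187 0.124 ]
cabR [0.535  0.0492 0.124 ]
cabBL [0.7288 0.4052 0.124 ]
cabBR [0.7043 0.0359 0.124 ]
panL [0.4008 0.4149 0.06  ]
panR [0.3793 0.07   0.06  ]
grip [0.4796 0.0939 0.105 ]
redc [0.4638 0.3455 0.026 ]
div [0.4683 0.277  0.06  ]
timer [ 0.6845 -0.0614  0.058 ]
tape [ 0.679  -0.1819  0.048 ]
```

```bash
python3 - <<'E'
from h import *
np.set_printoptions(precision=4,suppress=True)
t2=lambda p:(p[0]/3.75+170,p[1]/3.75+105)
th=np.radians(-4.);Rm=np.array([[np.cos(th),-np.sin(th)],[np.sin(th),np.cos(th)]]);o=np.array([.550,.232])
for n,p,z in [('cabL',(15,272),.124),('cabR',(615,312),.124),('panL',(48,538),.06),('panR',(585,565),.06),('grip',(544,405),.111),('redF',(160,530),.026),('redB',(170,331),.026),('redL',(75,440),.026),('redR',(252,440),.026),('bluF',(355,540),.026),('bluB',(360,345),.026),('bluL',(270,440),.026),('bluR',(448,440),.026),('divtop',(262,430),.048),('bay wall R',(452,450),.048)]:
    w=pix2w('top',*t2(p),z); print(n,w,(Rm.T@(w[:2]-o)))
s=ctrl.get_state();print(s['position'],R.from_rotvec(s['tool_rot']).as_matrix())
E
python3 - <<'E'
import cv2
im=cv2.imread('pics/scene0.png')
cv2.imwrite('pics/s1.png',cv2.resize(im[120:260,200:400],None,fx=4,fy=4,interpolation=2))
E
```

```text
cabL [0.5654 0.4187 0.124 ] [0.0023 0.1873]
cabR [0.535  0.0492 0.124 ] [-0.0022 -0.1834]
panL [0.4008 0.4149 0.06  ] [-0.1615  0.172 ]
panR [0.3793 0.07   0.06  ] [-0.159  -0.1735]
grip [0.4793 0.0937 0.111 ] [-0.0608 -0.1429]
redF [0.4045 0.3505 0.026 ] [-0.1534  0.108 ]
redB [0.5364 0.3446 0.026 ] [-0.0214  0.1114]
redL [0.4646 0.4075 0.026 ] [-0.0974  0.1691]
redR [0.463  0.2896 0.026 ] [-0.0908  0.0514]
bluF [0.3963 0.2214 0.026 ] [-0.1526 -0.0213]
bluB [0.5251 0.2176 0.026 ] [-0.0238 -0.0161]
bluL [0.4628 0.2776 0.026 ] [-0.0901  0.0394]
bluR [0.4612 0.1595 0.026 ] [-0.0835 -0.0785]
divtop [0.4687 0.2791 0.048 ] [-0.0844  0.0413]
bay wall R [0.454  0.1553 0.048 ] [-0.0904 -0.0832]
[0.2672 0.5921 0.2297] [[-0.9115  0.4112 -0.0005]
 [ 0.4112  0.9115 -0.0014]
 [-0.0001 -0.0014 -1.    ]]
```

View pics/s1.png

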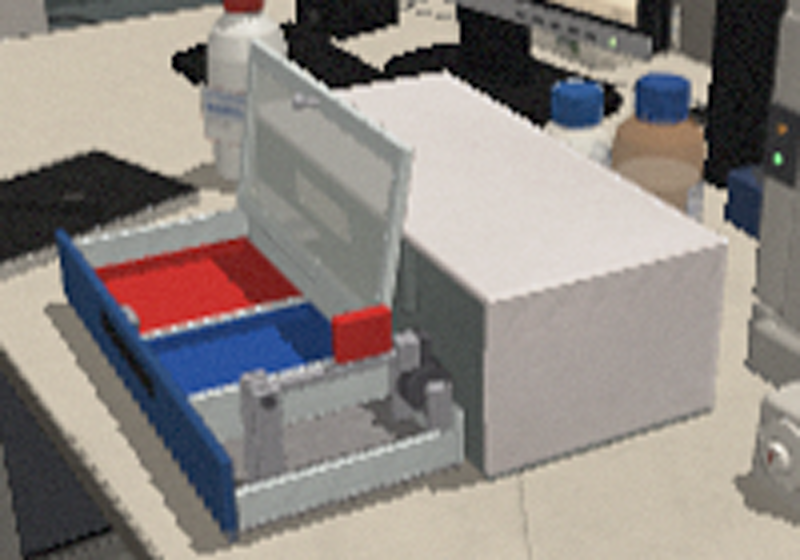

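Call:
play_rows([
  [0.35,0,0,0,-0.14],
  [0.35,0,0,0,-0.14],
  [0.35,0,0,0,-0.14],
  [0.35,-3.1,-5.3,0.5,0],
  [0.35,-3.1,-5.3,0.5,0],
  [0.35,-3.1,-5.3,0.5,0],
  [0.35,-3.1,-5.3,0.5,0],
  [0.35,-3.1,-5.3,0.5,0],
  [0.35,-3.1,-5.3,0.5,0],
  [0.35,0,-5.3,0.5,0],
  [0.35,0,-5.3,0.5,0],
  [0.35,0,-5.3,0.5,0],
  [0.35,0,-5.3,0.5,0],
  [0.35,0,-5.3,0.5,0],
  [0.35,0,-5.3,0.5,0],
  [0.35,0,0,0,0],
], force=20)

```text
time: 2.15
position: [0.4501, -0.0485, 0.1702]
tool_rot: [-0.018, -3.141, 0.001]
ft_force: [0.1, 1.0, -0.5]
grip_width: 0.65
```

```bash
cat >> h.py <<'E'
np.set_printoptions(precision=4,suppress=True)
def goto(x,y,z,yang=None):
    """print turn and tool-axes shift (cm) to TCP target; yang = world angle (deg) of tool y"""
    s=ctrl.get_state();M=R.from_rotvec(s['tool_rot']).as_matrix()
    cur=np.degrees(np.arctan2(M[1,1],M[0,1]));sp=0
    if yang is not None:
        d=(yang-cur+90)%180-90; sp=-np.radians(d); M=M@R.from_rotvec([0,0,sp]).as_matrix()
    t=M.T@(np.array([x,y,z])-s['position'])*100
    print('t=%.2f'%s['time'],'cur',s['position'],'yang %.1f'%cur,'grip %.3f'%s['grip_width'],'| spin %.3f'%sp,'then tool shift cm',t)
E
python3 - <<'E'
from h import *
st=snap('wrist','w1'); snap('top','t3',(355,110,490,275),3.6)
print(w2pix('wrist',[.4534,-.0485,.009],st),w2pix('wrist',[.4,-.0485,.009],st))
goto(.4534,-.0485,.010,89.8)
E
```

```text
[320.9384 177.5139] [320.2437 118.9134]
t=2.25 cur [ 0.4507 -0.0441  0.1705] yang 89.7 grip 0.647 | spin -0.002 then tool shift cm [-0.2699 -0.4533 16.0451]
```

View pics/w1.png

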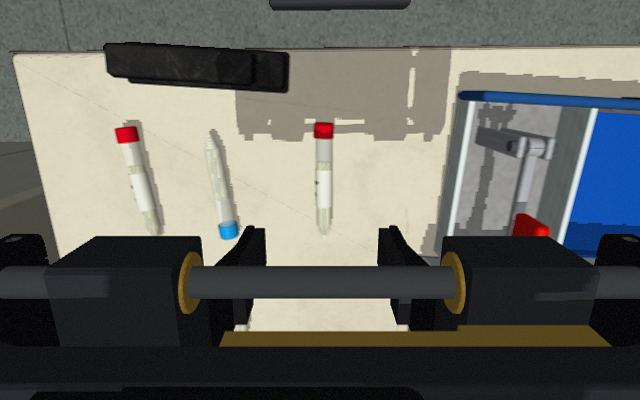

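View pics/t3.png

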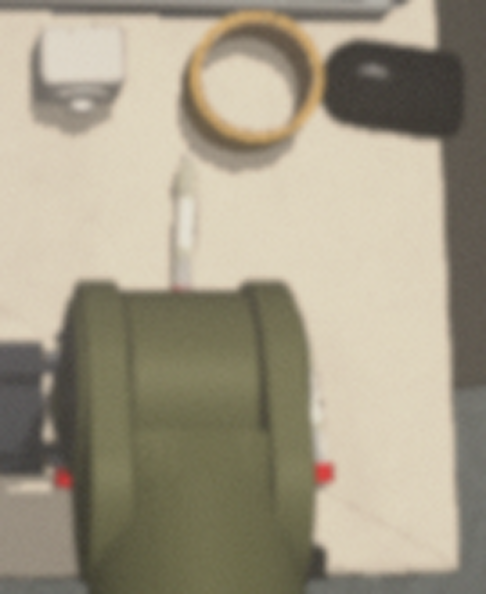

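Run:
```python
from h import *
st=ctrl.get_state()
for n,a,b in [('B',(323.5,124),(324,235)),('C',(213,131),(229,239)),('D',(126,127),(156,234))]:
    A=pix2w('wrist',*a,.011,st);B=pix2w('wrist',*b,.011,st);d=A-B
    print(n,(A+B)/2,np.linalg.norm(d),np.degrees(np.arctan2(d[1],d[0]))%180)
goto(.4534,-.0467,.010,89.8)
```

```text
B [ 0.4579 -0.0412  0.011 ] 0.10587779688747086 0.10245206733119971
C [ 0.4627 -0.1364  0.011 ] 0.10413111681980318 3.436146731417722
D [ 0.458  -0.2098  0.011 ] 0.10306068891056376 7.183535740427004
t=2.25 cur [ 0.4507 -0.0441  0.1705] yang 89.7 grip 0.647 | spin -0.002 then tool shift cm [-0.2692 -0.2733 16.0452]
```

Run:
```python
from h import *
st=snap('wrist','w2',(80,100,360,250),2.8)
print(st['position'])
```

```text
[ 0.4507 -0.0441  0.1705]
```

View pics/w2.png

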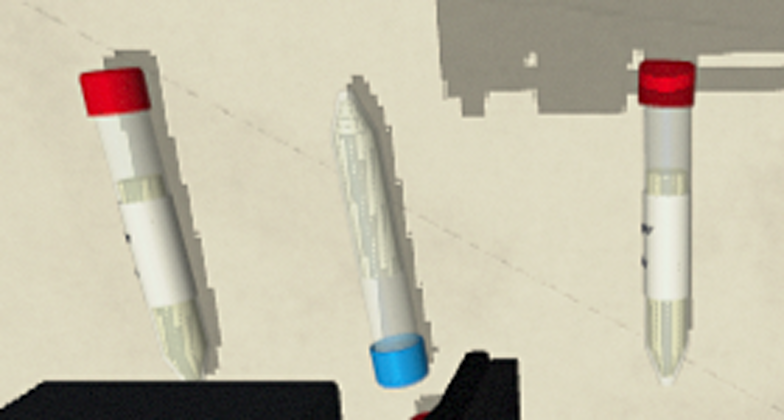

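Run:
```python
from h import *
st=ctrl.get_state()
c=lambda p:(p[0]/2.8+80,p[1]/2.8+100)
for n,a,b in [('B',(667,62),(668,380)),('C',(347,85),(399,385)),('D',(113,70),(195,380))]:
    A=pix2w('wrist',*c(a),.011,st);B=pix2w('wrist',*c(b),.011,st);d=A-B
    print(n,(A+B)/2,np.linalg.norm(d),np.degrees(np.arctan2(d[1],d[0]))%180)
goto(.4545,-.046,.010,89.8)
```

```text
B [ 0.4577 -0.0453  0.011 ] 0.10825921322442246 179.91084455581418
C [ 0.462  -0.1426  0.011 ] 0.10328564904749016 4.605742186662582
D [ 0.4585 -0.2145  0.011 ] 0.10640308235262369 6.173977650165796
t=2.30 cur [ 0.4509 -0.0432  0.1705] yang 89.8 grip 0.652 | spin 0.001 then tool shift cm [-0.3627 -0.289  16.0506]
```

Call:
play_rows([
  [0.35,-0.56,-0.28,3.0,0],
  [0.35,0,0,4.0,0],
  [0.35,0,0,4.0,0],
  [0.35,0,0,3.0,0],
  [0.35,0,0,1.85,0],
  [0.35,0,0,0,0],
  [0.9,0,0,0,0],
  [0.9,0,0,0,0],
  [0.9,0,0,0,0],
  [0.9,0,0,0,0],
], force=15)

```text
time: 3.55
position: [0.4568, -0.047, 0.0125]
tool_rot: [0.006, 3.141, 0.0]
ft_force: [-0.4, 0.1, 0.3]
grip_width: 0.281
```

Call:
play_rows([
  [0.9,0,0,0,0],
  [0.9,0,0,0,0],
  [0.9,0,0,-2.0,0],
  [0.9,0,0,-4.0,0],
  [0.9,0,0,-5.0,0],
  [0.9,0,0,-4.0,0],
  [0.9,0,0,0,0],
])

```text
time: 4.42
position: [0.4588, -0.0471, 0.1652]
tool_rot: [0.006, 3.135, 0.002]
ft_force: [-0.1, 0.8, -1.3]
grip_width: 0.213
```

Run:
```python
from h import *
st=snap('wrist','w3'); snap('top','t4',(170,105,490,265),2.4)
c=np.array([.4708,.3468])
cy=np.array([.0698,.9976]);d=c+.031*cy
goto(d[0],d[1],.16,86)
```

```text
t=4.53 cur [ 0.4562 -0.0469  0.1617] yang 89.8 grip 0.219 | spin 0.066 then tool shift cm [ 1.2942 42.4797  0.1843]
```

View pics/w3.png

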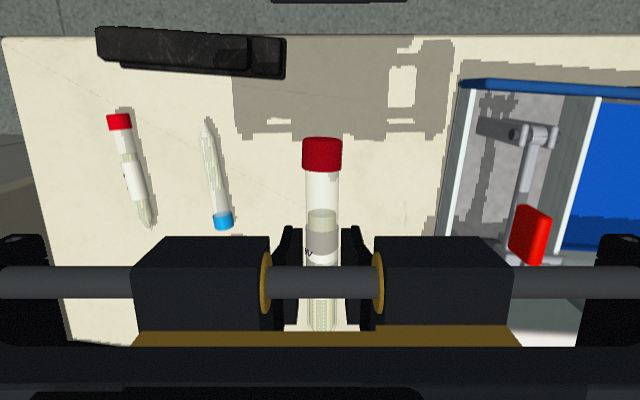

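Call:
play_rows([
  [0.9,0,0,-0.8,0.066],
  [0.9,0.16,4.3,0,0],
  [0.9,0.16,5.3,0,0],
  [0.9,0.16,5.5,0,0],
  [0.9,0.16,5.5,0,0],
  [0.9,0.16,5.5,0,0],
  [0.9,0.16,5.5,0,0],
  [0.9,0.16,5.5,0,0],
  [0.9,0.17,5.4,0,0],
  [0.9,0,0,0,0],
  [0.9,0,0,0,0],
  [0.9,0,0,0,0],
])

```text
time: 6.02
position: [0.4736, 0.3758, 0.1692]
tool_rot: [-0.113, -3.139, 0.003]
ft_force: [0.8, -0.4, -0.1]
grip_width: 0.214
```

Run:
```python
from h import *
st=snap('wrist','w4')
print(st['position'])
c=np.array([.4708,.3468])
cy=np.array([.0698,.9976]);d=c+.031*cy
goto(d[0],d[1],.06,86)
cx=np.array([.9976,-.0698]);
for X,Y in [(-.153,.168),(-.021,.168),(-.153,.05),(-.087,.109)]:
    w=np.array([.55,.232])+X*cx+Y*cy; print(X,Y,w2pix('wrist',[*w,.026],st))
```

```text
[0.4736 0.3758 0.1692]
t=6.08 cur [0.4738 0.376  0.1696] yang 85.9 grip 0.217 | spin -0.002 then tool shift cm [ 0.0886  0.1825 10.9624]
-0.153 0.168 [357.1154  99.9849]
-0.021 0.168 [353.4006 247.1672]
-0.153 0.05 [213.7999 100.2516]
-0.087 0.109 [287.6804 178.0033]
```

View pics/w4.png

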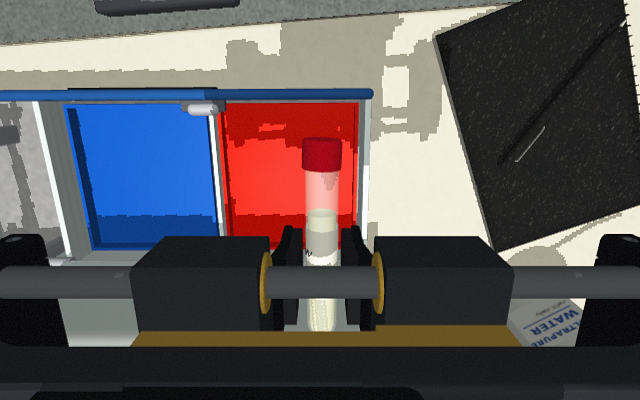

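Call:
play_rows([
  [0.9,0.09,0,3.0,0],
  [0.9,0,0,4.0,0],
  [0.9,0,0,3.0,0],
  [0.9,0,0,2.0,0],
  [0.9,0,0,1.2,0],
  [0.9,0,0,0.7,0],
  [0.9,0,0,0,0],
  [0.9,0,0,0,0],
])

```text
time: 7.08
position: [0.4729, 0.3784, 0.032]
tool_rot: [0.109, 3.138, 0.002]
ft_force: [0.3, 0.5, -0.8]
grip_width: 0.222
```

Run:
```python
from h import *
st=snap('wrist','w5')
print(st['position'],st['ft_force'])
```

```text
[0.4729 0.3784 0.032 ] [ 0.3088  0.4984 -0.7643]
```

View pics/w5.png

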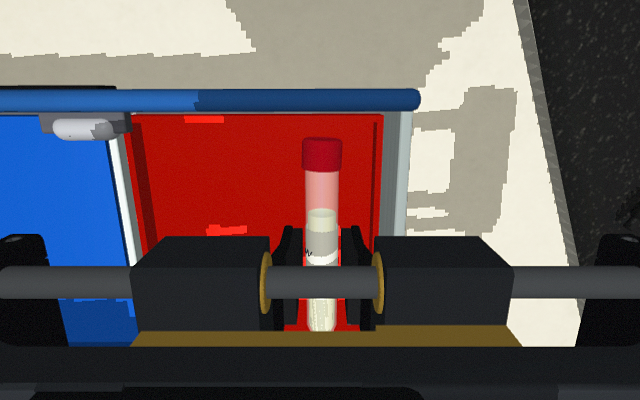

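Call:
play_rows([
  [0.9,0,-0.1,0.2,0],
  [0.74,0,0,0,0],
  [0.72,0,0,0,0],
  [0.72,0,0,0,0],
  [0.72,0,0,0,0],
  [0.72,0,0,-2.0,0],
  [0.72,0,0,-4.0,0],
  [0.5,0,0,-4.0,0],
  [0.35,0,0,-4.0,0],
])

```text
time: 8.25
position: [0.4725, 0.3771, 0.1721]
tool_rot: [0.11, 3.138, 0.002]
ft_force: [0.7, -0.0, -0.1]
grip_width: 0.426
```

Run:
```python
from h import *
st=snap('wrist','w6'); snap('top','t5',(355,110,490,275),3.6)
print(st['position'],st['ft_force'])
goto(.50,-.13,.17,86)
```

```text
[0.4725 0.3771 0.1721] [ 0.7272 -0.0387 -0.1388]
t=8.35 cur [0.4751 0.3791 0.1764] yang 86.0 grip 0.513 | spin -0.000 then tool shift cm [ -6.0337 -50.6206   0.2761]
```

View pics/w6.png

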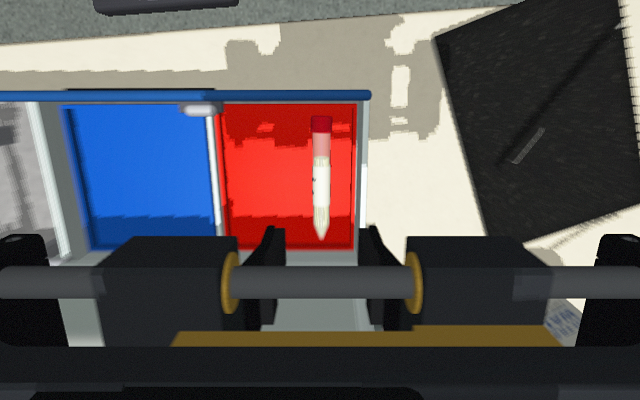

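View pics/t5.png

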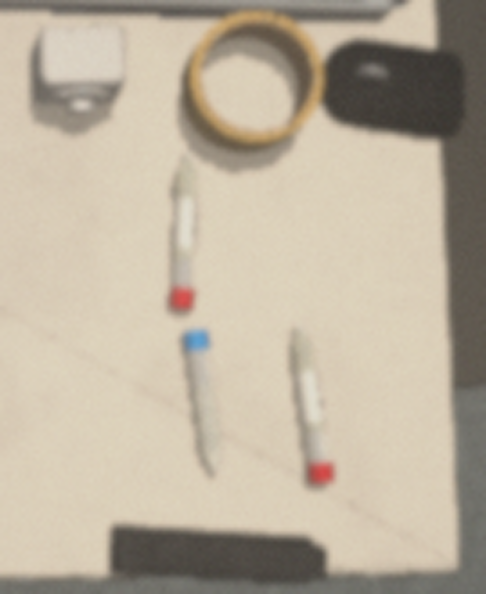

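Run:
```python
from h import *
goto(.458,-.2155,.12,96.5)
```

```text
t=8.35 cur [0.4751 0.3791 0.1764] yang 86.0 grip 0.513 | spin -0.183 then tool shift cm [  8.4791 -58.9249   5.1749]
```

Call:
play_rows([
  [0.35,0,0,0,-0.183],
  [0.35,0.77,-4.4,0.5,0],
  [0.35,0.77,-5.45,0,0],
  [0.35,0.77,-5.45,0,0],
  [0.35,0.77,-5.45,0,0],
  [0.35,0.77,-5.45,0,0],
  [0.35,0.77,-5.45,0,0],
  [0.35,0.77,-5.45,0,0],
  [0.35,0.77,-5.45,0,0],
  [0.35,0.77,-5.45,1.0,0],
  [0.35,0.77,-5.45,2.0,0],
  [0.35,0.77,-5.45,1.7,0],
  [0.35,0,0,0,0],
  [0.35,0,0,0,0],
  [0.35,0,0,0,0],
])

```text
time: 10.22
position: [0.4555, -0.2163, 0.1176]
tool_rot: [-0.182, 3.135, 0.001]
ft_force: [0.5, -0.0, 0.2]
grip_width: 0.653
```

Run:
```python
from h import *
st=snap('wrist','w7',(120,50,520,250),2)
print(st['position'])
goto(.458,-.2155,.012,96.5)
for p in [(.458,-.2155,.018)]: print(w2pix('wrist',p,st))
```

```text
[ 0.4555 -0.2163  0.1176]
t=10.28 cur [ 0.4555 -0.2163  0.1176] yang 96.6 grip 0.647 | spin 0.003 then tool shift cm [-0.2497  0.0458 10.5576]
[321.2402 195.7738]
```

View pics/w7.png

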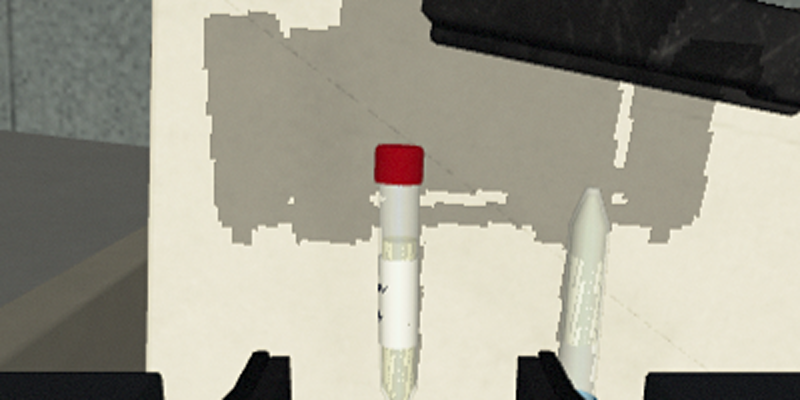

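Call:
play_rows([
  [0.35,-0.25,0,3.0,0],
  [0.35,0,0,3.5,0],
  [0.35,0,0,2.5,0],
  [0.35,0,0,1.5,0],
  [0.35,0,0,0,0],
  [0.9,0,0,0,0],
  [0.9,0,0,0,0],
  [0.9,0,0,0,0],
  [0.9,0,0,0,0],
  [0.9,0,0,0,0],
  [0.9,0,0,0,0],
  [0.9,0,0,-2.0,0],
  [0.9,0,0,-4.0,0],
  [0.9,0,0,-5.0,0],
  [0.9,0,0,-5.0,0],
  [0.9,0,0,0,0],
  [0.9,0,0,0,0],
])

```text
time: 12.4
position: [0.4567, -0.2173, 0.1714]
tool_rot: [0.178, -3.136, -0.001]
ft_force: [0.0, -0.2, -1.2]
grip_width: 0.218
```

Run:
```python
from h import *
st=snap('wrist','w8',(120,50,520,350),2)
c=np.array([.4708,.3468])
cy=np.array([.0698,.9976]);d=c-.030*cy
goto(d[0],d[1],.172,86)
```

```text
t=12.45 cur [ 0.4562 -0.2172  0.1706] yang 96.5 grip 0.220 | spin 0.183 then tool shift cm [ 2.4807 53.3602 -0.0975]
```

View pics/w8.png

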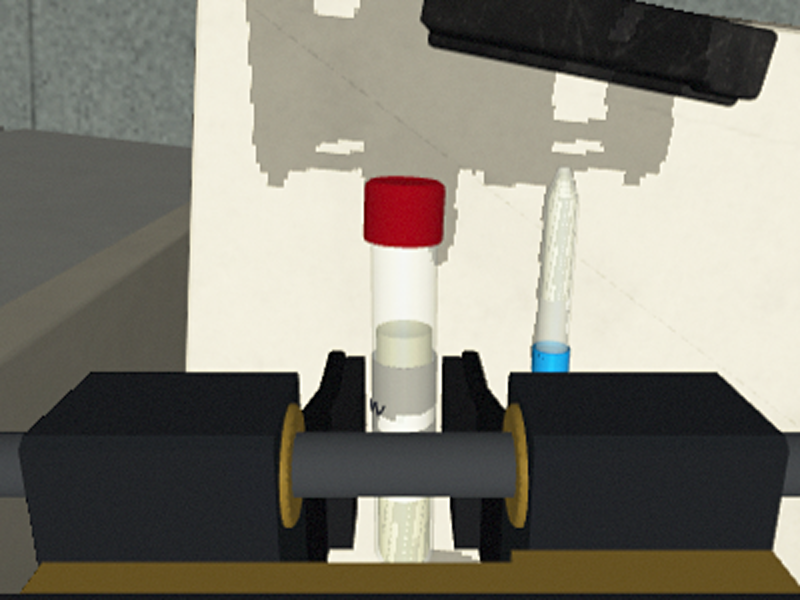

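Call:
play_rows([
  [0.9,0,0,0,0.183],
  [0.9,0.25,4.4,0,0],
  [0.9,0.25,5.3,0,0],
  [0.9,0.25,5.46,0,0],
  [0.9,0.25,5.46,0,0],
  [0.9,0.25,5.46,0,0],
  [0.9,0.25,5.46,0,0],
  [0.9,0.25,5.46,0,0],
  [0.9,0.25,5.46,0,0],
  [0.9,0.25,5.46,0,0],
  [0.9,0.25,5.46,0,0],
  [0.9,0,0,0,0],
  [0.9,0,0,0,0],
  [0.9,0,0,0,0],
])

```text
time: 14.2
position: [0.4696, 0.3146, 0.1712]
tool_rot: [-0.113, -3.139, 0.002]
ft_force: [-0.6, 0.6, -0.6]
grip_width: 0.222
```

Run:
```python
from h import *
st=snap('wrist','w9')
c=np.array([.4708,.3468])
cy=np.array([.0698,.9976]);d=c-.030*cy
goto(d[0],d[1],.030,86)
```

```text
t=14.25 cur [0.4698 0.3149 0.1716] yang 85.9 grip 0.218 | spin -0.002 then tool shift cm [ 0.1155  0.2045 14.162 ]
```

View pics/w9.png

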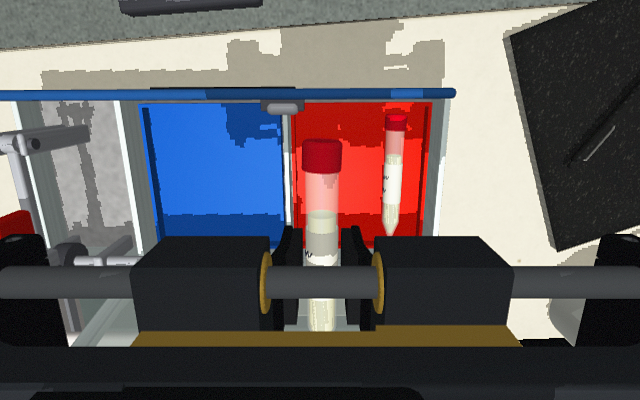

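Call:
play_rows([
  [0.9,0.12,0.35,3.0,0],
  [0.9,0,0,4.0,0],
  [0.9,0,0,3.0,0],
  [0.9,0,0,2.0,0],
  [0.9,0,0,1.3,0],
  [0.9,0,0,0.6,0],
  [0.9,0,0,0,0],
  [0.9,0,0,0,0],
])

```text
time: 15.25
position: [0.4691, 0.3206, 0.034]
tool_rot: [0.11, 3.138, 0.002]
ft_force: [0.8, 0.7, -0.2]
grip_width: 0.221
```

Run:
```python
from h import *
st=snap('wrist','w10')
print(st['position'],st['ft_force'])
```

```text
[0.4691 0.3206 0.034 ] [ 0.778   0.7314 -0.2412]
```

View pics/w10.png

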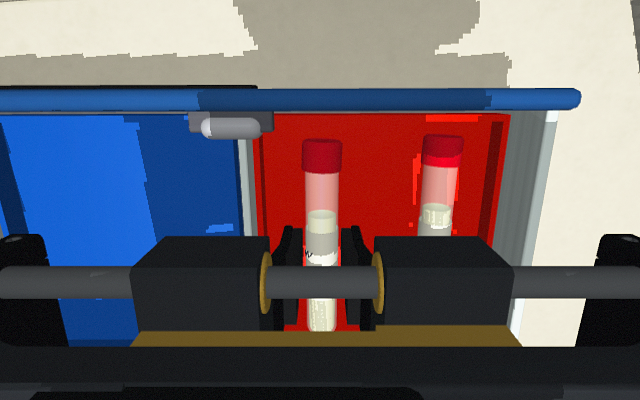

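Call:
play_rows([
  [0.9,0,-0.25,0.2,0],
  [0.9,0,0,0.2,0],
  [0.74,0,0,0,0],
  [0.72,0,0,0,0],
  [0.72,0,0,0,0],
  [0.72,0,0,0,0],
  [0.72,0,0,-2.0,0],
  [0.72,0,0,-4.0,0],
  [0.5,0,0,-4.0,0],
  [0.35,0,0,-4.0,0],
  [0.35,0,0,0,0],
  [0.35,0,0,0,0],
])

```text
time: 16.8
position: [0.468, 0.3175, 0.1686]
tool_rot: [-0.11, -3.139, 0.001]
ft_force: [-0.0, -0.1, 0.1]
grip_width: 0.611
```

Run:
```python
from h import *
st=snap('wrist','w11'); snap('top','t6',(355,110,490,275),3.6)
print(st['position'],st['ft_force'])
goto(.580,-.131,.15,87)
goto(.5,-.1426,.172,94)
```

```text
[0.468  0.3175 0.1686] [-0.0237 -0.1081  0.113 ]
t=16.90 cur [0.4675 0.3172 0.1676] yang 86.0 grip 0.637 | spin -0.017 then tool shift cm [-13.5792 -44.1641   1.8073]
t=16.90 cur [0.4675 0.3172 0.1676] yang 86.0 grip 0.637 | spin -0.140 then tool shift cm [ -0.0297 -46.0921  -0.3749]
```

View pics/w11.png

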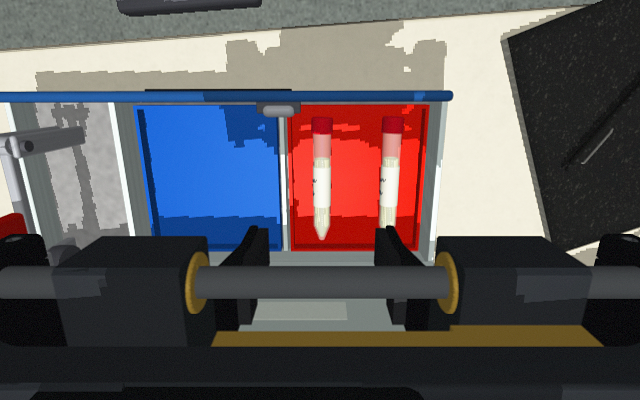

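View pics/t6.png

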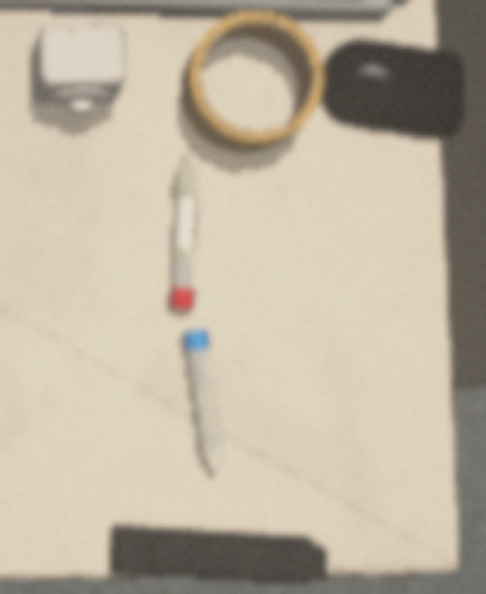

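Run:
```python
from h import *
goto(.461,-.1435,.12,94)
```

```text
t=16.90 cur [0.4675 0.3172 0.1676] yang 86.0 grip 0.637 | spin -0.140 then tool shift cm [  3.8561 -45.9023   4.833 ]
```

Call:
play_rows([
  [0.35,0,0,0,-0.14],
  [0.35,0.43,-4.5,0,0],
  [0.35,0.43,-5.2,0,0],
  [0.35,0.43,-5.2,0,0],
  [0.35,0.43,-5.2,0,0],
  [0.35,0.43,-5.2,0,0],
  [0.35,0.43,-5.2,0,0],
  [0.35,0.43,-5.2,0,0],
  [0.35,0.43,-5.2,2.0,0],
  [0.35,0.42,-5.0,2.8,0],
  [0.35,0,0,0,0],
  [0.35,0,0,0,0],
  [0.35,0,0,0,0],
])

```text
time: 18.52
position: [0.4625, -0.1414, 0.1212]
tool_rot: [-0.114, 3.139, 0.001]
ft_force: [0.4, 0.7, 0.4]
grip_width: 0.65
```

Run:
```python
from h import *
st=snap('wrist','w12',(120,50,520,250),2)
goto(.461,-.1435,.012,94)
```

```text
t=18.57 cur [ 0.4626 -0.1414  0.1213] yang 94.2 grip 0.650 | spin 0.003 then tool shift cm [ 0.1787 -0.198  10.9343]
```

View pics/w12.png

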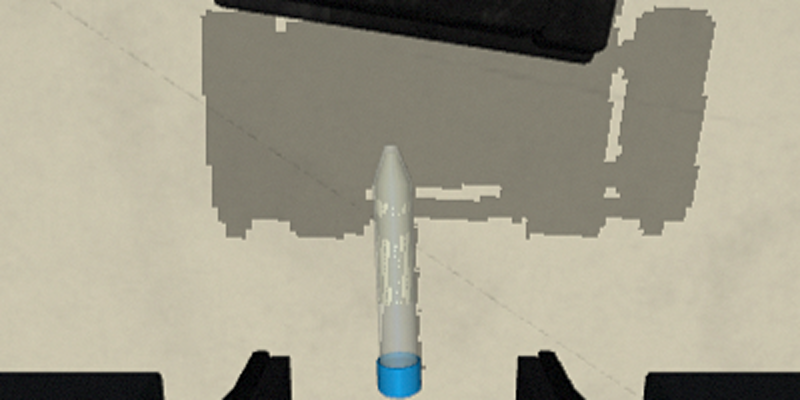

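Call:
play_rows([
  [0.35,0.15,-0.2,3.0,0],
  [0.35,0,0,3.5,0],
  [0.35,0,0,2.9,0],
  [0.35,0,0,1.5,0],
  [0.35,0,0,0,0],
  [0.9,0,0,0,0],
  [0.9,0,0,0,0],
  [0.9,0,0,0,0],
  [0.9,0,0,0,0],
  [0.9,0,0,0,0],
  [0.9,0,0,0,0],
  [0.9,0,0,-2.0,0],
  [0.9,0,0,-4.0,0],
  [0.9,0,0,-5.0,0],
  [0.9,0,0,-5.0,0],
  [0.9,0,0,0,0],
  [0.9,0,0,0,0],
])

```text
time: 20.7
position: [0.4602, -0.1447, 0.1713]
tool_rot: [0.11, -3.139, -0.001]
ft_force: [-0.1, -0.1, -0.4]
grip_width: 0.202
```

Run:
```python
from h import *
st=snap('wrist','w13',(120,50,520,350),2)
goto(.4609,.2191,.172,86)
```

```text
t=20.75 cur [ 0.4596 -0.1447  0.1706] yang 94.0 grip 0.202 | spin 0.140 then tool shift cm [ 2.4123 36.2959 -0.121 ]
```

View pics/w13.png

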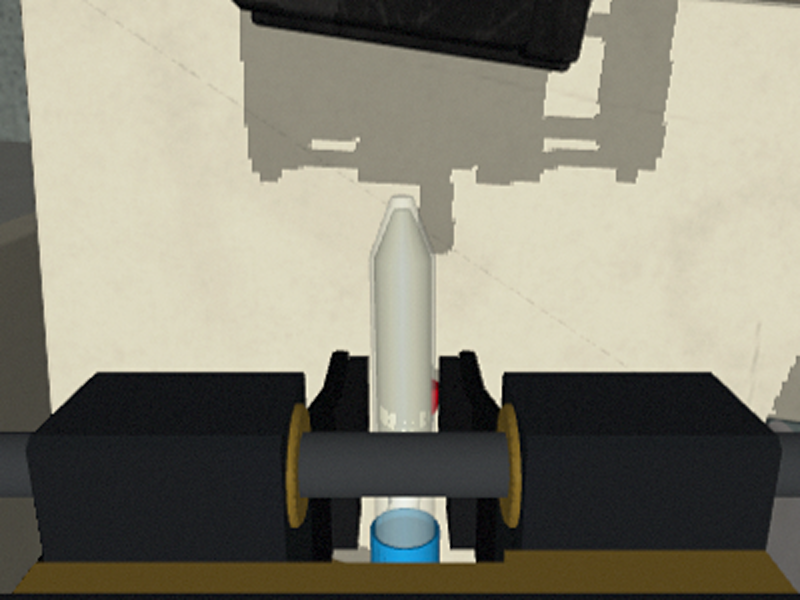

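Call:
play_rows([
  [0.9,0,0,0,0.14],
  [0.9,0.34,4.3,0,0],
  [0.9,0.34,5.3,0,0],
  [0.9,0.34,5.4,0,0],
  [0.9,0.34,5.4,0,0],
  [0.9,0.34,5.4,0,0],
  [0.9,0.34,5.3,0,0],
  [0.9,0.34,5.2,0,0],
  [0.9,0,0,0,0],
  [0.9,0,0,0,0],
  [0.9,0,0,0,0],
])

```text
time: 22.12
position: [0.4622, 0.2169, 0.1713]
tool_rot: [-0.114, -3.138, 0.002]
ft_force: [-1.1, -0.7, 0.1]
grip_width: 0.201
```

Run:
```python
from h import *
st=snap('wrist','w14')
goto(.4609,.2191,.030,86)
```

```text
t=22.18 cur [0.4624 0.2171 0.1716] yang 85.9 grip 0.203 | spin -0.003 then tool shift cm [ 0.153   0.1976 14.1621]
```

View pics/w14.png

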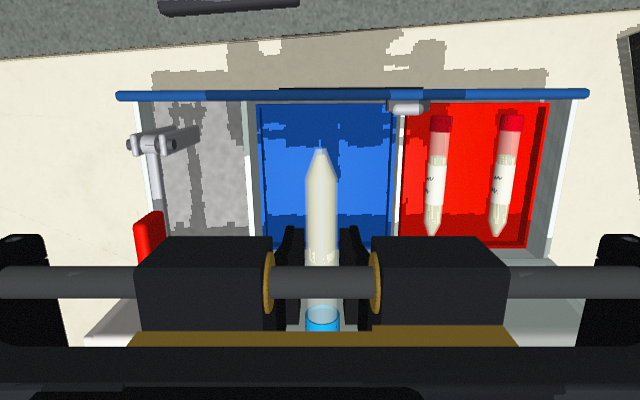

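Call:
play_rows([
  [0.9,0.15,0.6,3.0,0],
  [0.9,0,0,4.0,0],
  [0.9,0,0,3.0,0],
  [0.9,0,0,2.0,0],
  [0.9,0,0,1.3,0],
  [0.9,0,0,0.8,0],
  [0.9,0,0,0,0],
  [0.74,0,0,0,0],
  [0.7,0,0,0,0],
  [0.7,0,0,0,0],
  [0.7,0,0,0,0],
  [0.7,0,0,-2.0,0],
  [0.7,0,0,-4.0,0],
  [0.5,0,0,-4.0,0],
  [0.35,0,0,-4.0,0],
  [0.35,0,0,0,0],
  [0.35,0,0,0,0],
])

```text
time: 24.3
position: [0.4608, 0.2248, 0.1706]
tool_rot: [-0.109, -3.139, 0.0]
ft_force: [0.1, -0.2, -1.3]
grip_width: 0.622
```

Run:
```python
from h import *
st=snap('wrist','w15');snap('top','t7',(355,110,490,275),3.6)
print(st['position'])
goto(.580,-.131,.12,87)
```

```text
[0.4608 0.2248 0.1706]
t=24.40 cur [0.4603 0.2245 0.1697] yang 86.0 grip 0.642 | spin -0.017 then tool shift cm [-13.8247 -34.8651   4.9875]
```

View pics/w15.png

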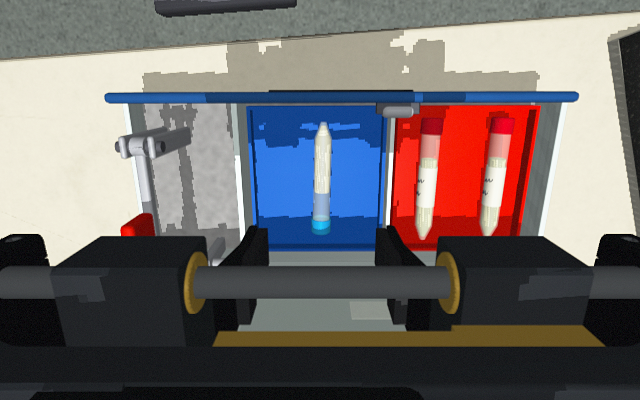

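View pics/t7.png

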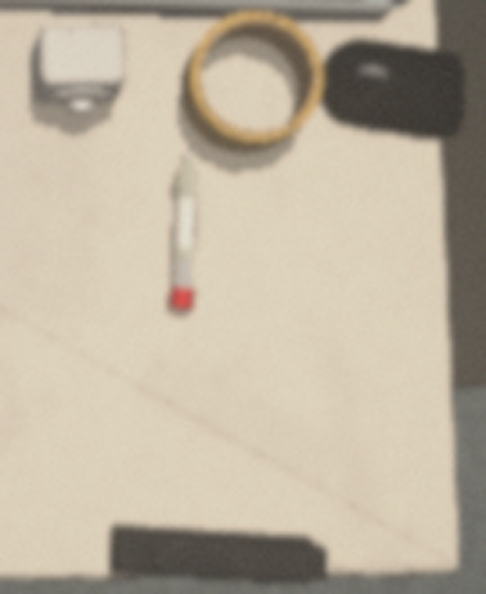

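Call:
play_rows([
  [0.35,0,-4.2,0,-0.017],
  [0.35,0,-5.2,0,0],
  [0.35,0,-5.2,0,0],
  [0.35,-2.0,-5.2,0,0],
  [0.35,-2.8,-5.0,0,0],
  [0.35,-3.0,-5.0,1.5,0],
  [0.35,-3.0,-5.0,1.5,0],
  [0.35,-3.0,0,2.0,0],
  [0.35,0,0,0,0],
  [0.35,0,0,0,0],
  [0.35,0,0,0,0],
])

```text
time: 25.78
position: [0.5795, -0.1294, 0.1215]
tool_rot: [0.082, 3.14, 0.001]
ft_force: [-0.7, -0.7, 0.1]
grip_width: 0.653
```

Run:
```python
from h import *
st=snap('wrist','w16',(120,50,520,250),2)
goto(.580,-.131,.012,87)
```

```text
t=25.82 cur [ 0.5797 -0.1294  0.1217] yang 87.0 grip 0.651 | spin 0.000 then tool shift cm [-0.0324 -0.1604 10.9739]
```

View pics/w16.png

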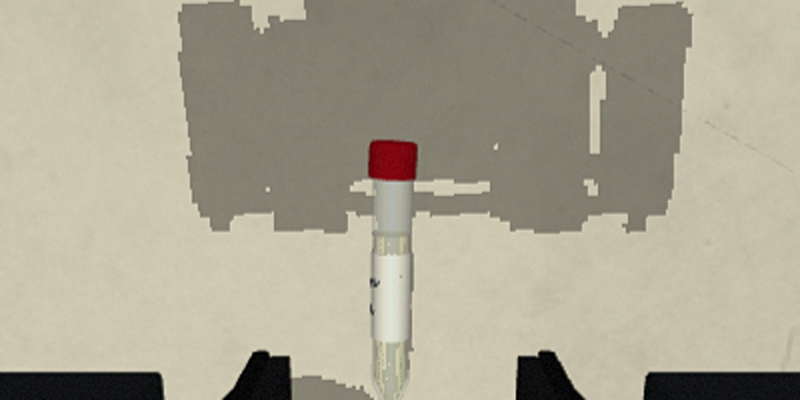

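Call:
play_rows([
  [0.35,0,-0.33,3.0,0],
  [0.35,0,0,3.5,0],
  [0.35,0,0,2.9,0],
  [0.35,0,0,1.5,0],
  [0.35,0,0,0,0],
  [0.9,0,0,0,0],
  [0.9,0,0,0,0],
  [0.9,0,0,0,0],
  [0.9,0,0,0,0],
  [0.9,0,0,0,0],
  [0.9,0,0,0,0],
  [0.9,0,0,-2.0,0],
  [0.9,0,0,-4.0,0],
  [0.9,0,0,-5.0,0],
  [0.9,0,0,-5.0,0],
  [0.9,0,0,0,0],
  [0.9,0,0,0,0],
])

```text
time: 27.95
position: [0.5795, -0.1331, 0.1726]
tool_rot: [0.083, 3.14, 0.001]
ft_force: [-1.3, 0.2, -0.7]
grip_width: 0.222
```

Run:
```python
from h import *
st=snap('wrist','w17',(120,50,520,350),2)
# midpoint of placed red tubes from known releases
goto(.4703,.3471,.172,86)
```

```text
t=28.00 cur [ 0.579  -0.1329  0.1715] yang 87.0 grip 0.221 | spin 0.017 then tool shift cm [14.1941 47.1261 -0.0145]
```

View pics/w17.png

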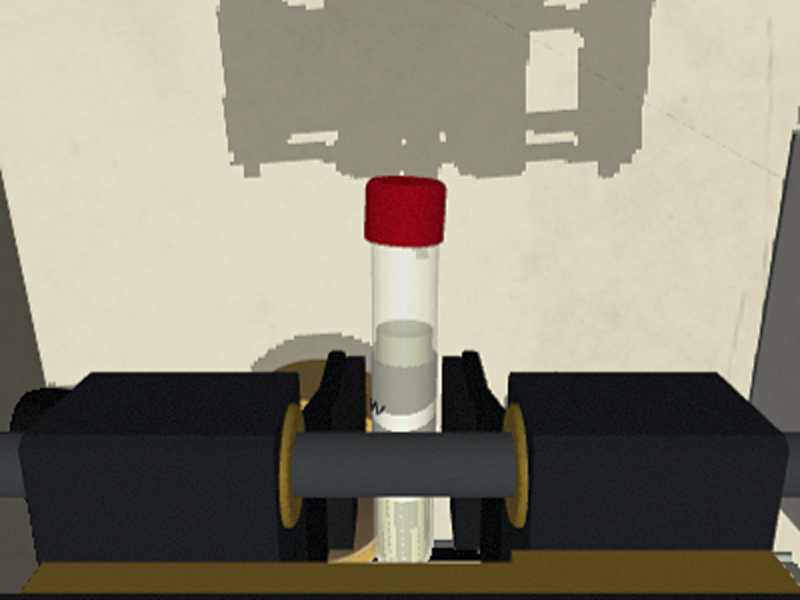

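Call:
play_rows([
  [0.9,3.0,1.0,0,0.017],
  [0.9,4.4,2.5,0,0],
  [0.9,4.4,3.0,0,0],
  [0.9,2.4,4.5,0,0],
  [0.9,0,5.2,0,0],
  [0.9,0,5.2,0,0],
  [0.9,0,5.2,0,0],
  [0.9,0,5.2,0,0],
  [0.9,0,5.2,0,0],
  [0.9,0,5.2,0,0],
  [0.9,0,4.93,0,0],
  [0.9,0,0,0,0],
  [0.9,0,0,0,0],
  [0.9,0,0,0,0],
])

```text
time: 29.75
position: [0.471, 0.3445, 0.1715]
tool_rot: [-0.113, -3.139, 0.002]
ft_force: [0.5, -0.7, -1.0]
grip_width: 0.222
```

Run:
```python
from h import *
st=snap('wrist','w18')
goto(.4703,.3471,.036,86)
```

```text
t=29.80 cur [0.4711 0.3447 0.1718] yang 85.9 grip 0.222 | spin -0.002 then tool shift cm [ 0.0947  0.2484 13.5846]
```

View pics/w18.png

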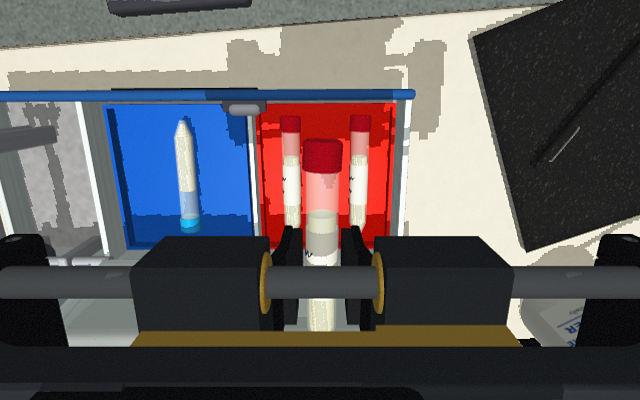

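Call:
play_rows([
  [0.9,0.09,0.27,3.0,0],
  [0.9,0,0,4.0,0],
  [0.9,0,0,3.0,0],
  [0.9,0,0,1.2,0],
  [0.9,0,0,0,0],
  [0.9,0,0,0,0],
  [0.9,0,0,0,0],
])

```text
time: 30.68
position: [0.4709, 0.3498, 0.0615]
tool_rot: [0.11, 3.138, 0.003]
ft_force: [-0.7, -0.0, -0.3]
grip_width: 0.22
```

Run:
```python
from h import *
st=snap('wrist','w19',(180,90,460,260),2.8)
goto(.4703,.3471,.036,86)
```

```text
t=30.73 cur [0.4707 0.3497 0.0613] yang 86.0 grip 0.214 | spin 0.000 then tool shift cm [ 0.0243 -0.264   2.5294]
```

View pics/w19.png

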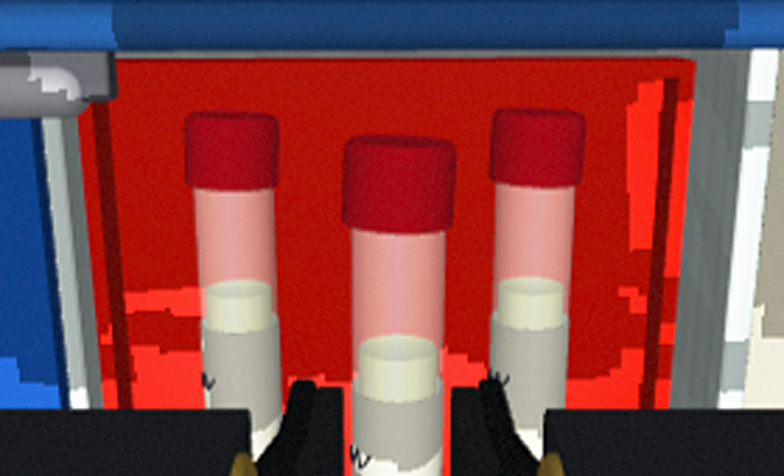

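Call:
play_rows([
  [0.9,0,-0.24,0.5,0],
  [0.9,0,0,1.0,0],
  [0.9,0,0,0.8,0],
  [0.9,0,0,0,0],
  [0.9,0,0,0,0],
])

```text
time: 31.35
position: [0.4699, 0.3469, 0.037]
tool_rot: [0.109, 3.14, 0.0]
ft_force: [0.7, 0.3, -0.1]
grip_width: 0.216
```

Run:
```python
from h import *
st=snap('wrist','w20',(180,90,460,260),2.8)
goto(.4703,.3471,.036,86); print(st['ft_force'])
```

```text
t=31.40 cur [0.47   0.347  0.0372] yang 86.0 grip 0.219 | spin 0.000 then tool shift cm [-0.0266  0.0151  0.1224]
[ 0.6579  0.3169 -0.1225]
```

View pics/w20.png

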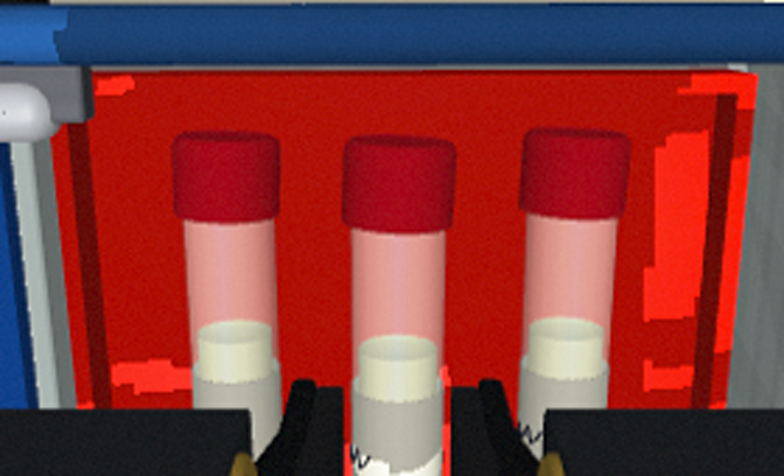

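Call:
play_rows([
  [0.9,0,0,0.5,0],
  [0.9,0,0,0,0],
  [0.74,0,0,0,0],
  [0.73,0,0,0,0],
  [0.73,0,0,0,0],
  [0.73,0,0,0,0],
  [0.73,0,0,-1.5,0],
  [0.73,0,0,-4.0,0],
  [0.5,0,0,-4.0,0],
  [0.35,0,0,-4.0,0],
  [0.35,0,0,0,0],
  [0.35,0,0,0,0],
])

```text
time: 32.9
position: [0.4697, 0.3467, 0.1674]
tool_rot: [0.11, 3.139, 0.0]
ft_force: [-0.1, -0.3, -0.5]
grip_width: 0.607
```

Run:
```python
from h import *
st=snap('wrist','w21')
print(st['position'])
cx=np.array([.9976,-.0698]);cy=np.array([.0698,.9976])
g=np.array([.55,.232])-.061*cx-.143*cy
goto(g[0],g[1],.165,86)
```

```text
[0.4697 0.3467 0.1674]
t=32.95 cur [0.4693 0.3464 0.1665] yang 86.0 grip 0.626 | spin 0.000 then tool shift cm [ -2.746  -25.1456   0.1686]
```

View pics/w21.png

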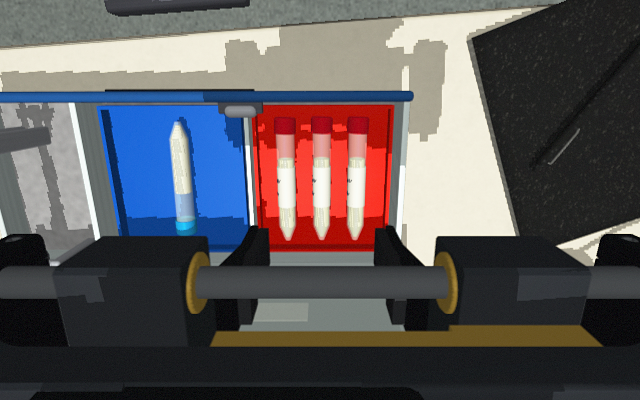

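Call:
play_rows([
  [0.35,-0.4,-4.2,-1.0,0],
  [0.35,-0.4,-5.2,-1.0,0],
  [0.35,-0.4,-5.2,0,0],
  [0.35,-0.5,-5.3,0,-0.1],
  [0.35,0,-5.25,0,-0.18],
  [0.35,0,0,0,-0.18],
  [0.35,0,0,0,-0.18],
  [0.35,0,0,0,-0.18],
  [0.35,0,0,0,-0.18],
  [0.35,0,0,0,-0.18],
  [0.35,0,0,0,-0.18],
  [0.35,0,0,0,-0.18],
  [0.35,0,0,0,-0.03],
  [0.35,0,0,0,0],
  [0.35,0,0,0,0],
])

```text
time: 34.83
position: [0.476, 0.0935, 0.1944]
tool_rot: [-1.967, 2.44, -0.026]
ft_force: [0.5, 0.7, 0.1]
grip_width: 0.651
```

Run:
```python
from h import *
st=snap('wrist','w22'); snap('scene','s2'); print(st['joint_positions'])
cx=np.array([.9976,-.0698]);cy=np.array([.0698,.9976])
g=np.array([.55,.232])-.061*cx-.143*cy
print(g,w2pix('wrist',[*g,.111],st))
goto(g[0],g[1],.165,176)
```

```text
[-0.7428 -0.0365  0.4784  1.924   0.0306  1.2364  2.6531]
[0.4792 0.0936] [320.1043 200.682 ]
t=34.92 cur [0.4763 0.0931 0.1946] yang 167.7 grip 0.643 | spin -0.145 then tool shift cm [-0.0865 -0.2351  2.9655]
```

View pics/w22.png

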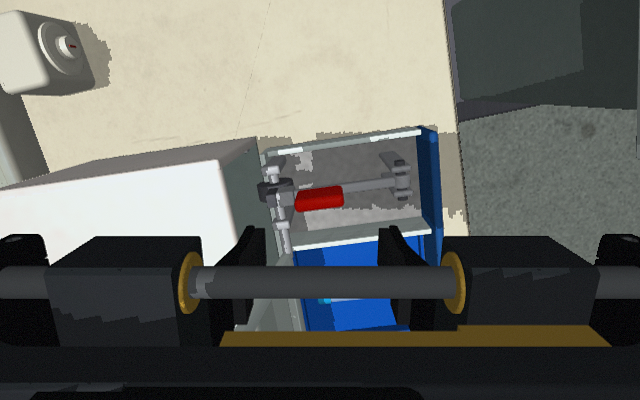

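View pics/s2.png

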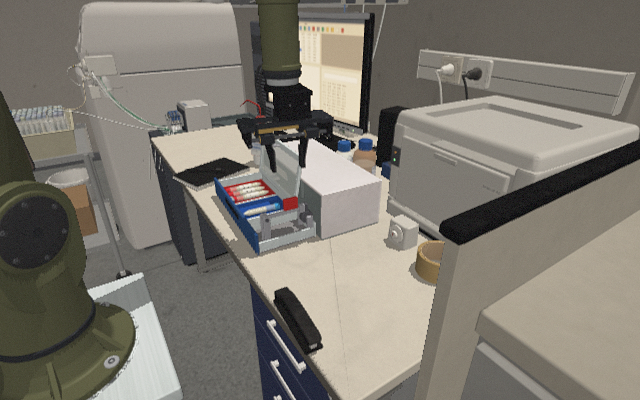

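Run:
```python
import cv2
im=cv2.imread('pics/w22_full.png'); cv2.imwrite('pics/w22z.png',cv2.resize(im[110:240,230:450],None,fx=3.6,fy=3.6,interpolation=2))
im=cv2.imread('pics/scene0.png'); cv2.imwrite('pics/s3z.png',cv2.resize(im[180:260,250:330],None,fx=7,fy=7,interpolation=2))
```

```text
(no output)
```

View pics/w22z.png

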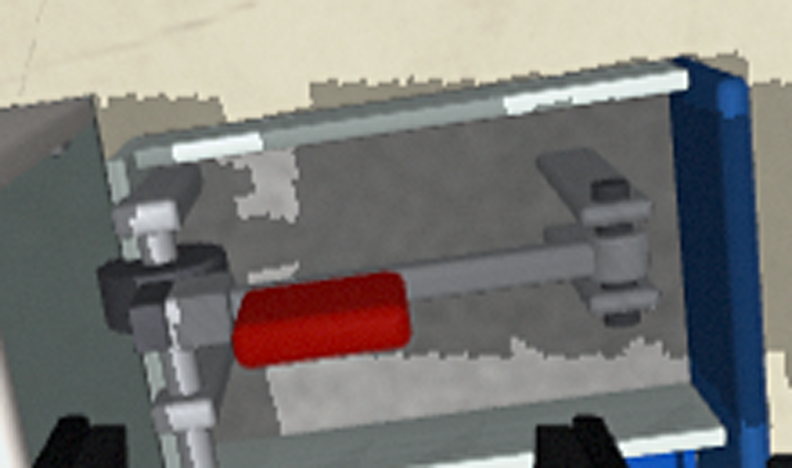

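View pics/s3z.png

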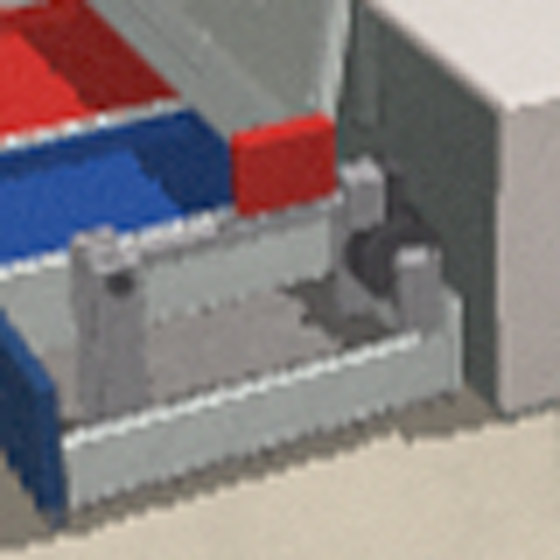

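Call:
play_rows([
  [0.35,0,0,0,0.178],
  [0.35,0,0,0,0.178],
  [0.35,0,0,0,0.178],
  [0.35,0,0,0,0.178],
  [0.35,0,0,0,0.178],
  [0.35,0,0,0,0.178],
  [0.35,0,0,0,0.178],
  [0.35,0,0,0,0.178],
  [0.5,0,0,0,0],
  [0.5,0,0,0,0],
])

```text
time: 36.17
position: [0.4763, 0.0933, 0.1949]
tool_rot: [0.101, 3.122, -0.011]
ft_force: [0.5, -0.2, 0.2]
grip_width: 0.533
```

Run:
```python
from h import *
st=snap('wrist','w23');print(st['joint_positions'])
im=cv2.imread('pics/w23_full.png'); cv2.imwrite('pics/w23z.png',cv2.resize(im[110:260,220:420],None,fx=4,fy=4,interpolation=2))
g=np.array([.4792,.0936])
for z in(.111,.098): print(w2pix('wrist',[*g,z],st))
goto(g[0],g[1],.107,86)
```

```text
[-0.7164 -0.0356  0.4531  1.9227  0.029   1.2363  1.2334]
[321.8848 200.7494]
[321.9819 195.192 ]
t=36.23 cur [0.4763 0.0934 0.1949] yang 86.3 grip 0.521 | spin 0.005 then tool shift cm [-0.128   0.0955  8.7906]
```

View pics/w23z.png

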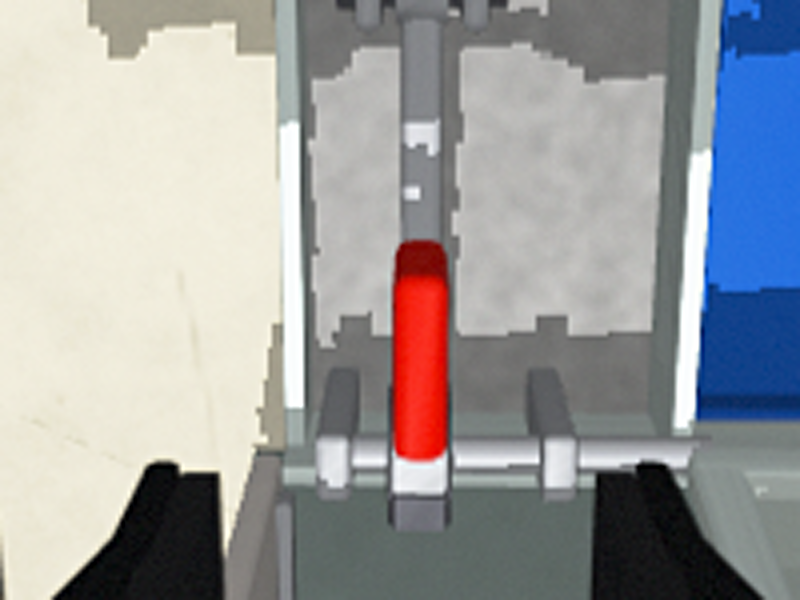

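Call:
play_rows([
  [0.5,-0.2,0.33,2.5,0],
  [0.5,0,0,3.5,0],
  [0.5,0,0,2.3,0],
  [0.5,0,0,0.5,0],
  [0.5,0,0,0,0],
  [0.95,0,0,0,0],
  [0.95,0,0,0,0],
  [0.95,0,0,0,0],
  [0.95,0,0,0,0],
  [0.95,0,0,0,0],
  [0.95,0,0,0,0],
  [0.95,0,0,0,0],
  [0.95,0,0,0,0],
], force=12)

```text
time: 37.85
position: [0.4801, 0.0951, 0.1071]
tool_rot: [0.105, 3.122, -0.013]
ft_force: [-1.1, -5.6, 3.8]
grip_width: 0.116
```

Run:
```python
from h import *
st=snap('wrist','w24',(220,100,420,250),4);print(st['position'],st['ft_force'],st['grip_width'])
snap('scene','s4',(240,130,340,260),5)
```

```text
[0.4801 0.0951 0.1071] [-1.1203 -5.5683  3.7903] 0.11599973970797144
```

View pics/w24.png

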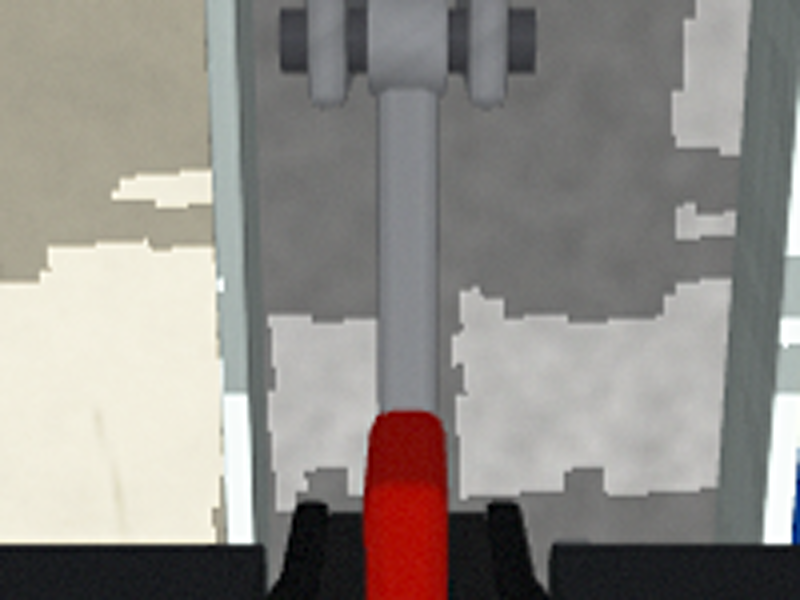

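View pics/s4.png

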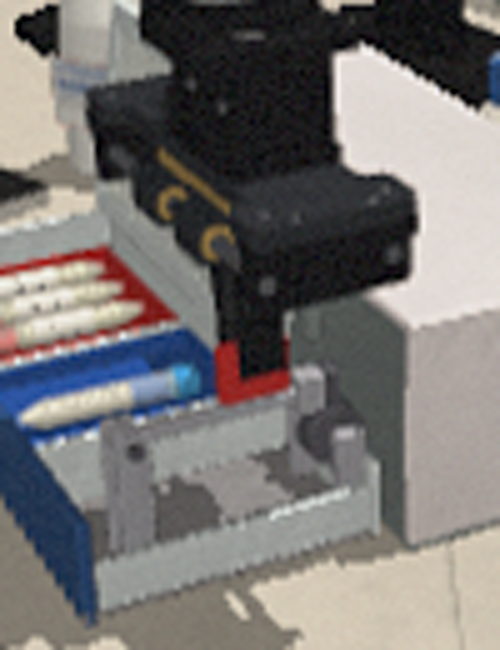

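Call:
play_rows([
  [0.95,0,-0.15,0,0],
  [0.95,0.27,0,-0.57,0],
  [0.95,0.32,0,-0.55,0],
  [0.95,0.37,0,-0.52,0],
  [0.95,0.41,0,-0.48,0],
  [0.95,0.45,0,-0.44,0],
  [0.95,0.27,0,-0.23,0],
  [0.95,0,0,0,0],
  [0.95,0,0,0,0],
])

```text
time: 39.08
position: [0.4587, 0.0964, 0.1347]
tool_rot: [0.104, 3.122, -0.01]
ft_force: [1.2, -1.4, 1.4]
grip_width: 0.114
```

Run:
```python
from h import *
st=ctrl.get_state();print(st['position'],st['ft_force'],st['grip_width'])
snap('scene','s5',(240,130,340,260),5)
```

```text
[0.4587 0.0964 0.1347] [ 1.2472 -1.3544  1.4459] 0.1144826017585647
```

View pics/s5.png

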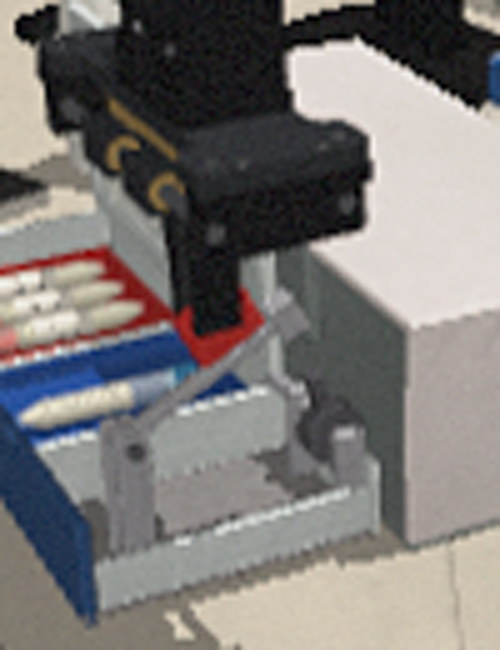

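The stay is well lifted and the lid has started swinging. I'll hold here while it sinks.

Call:
play_rows([
  [0.95,0,0,0,0],
  [0.95,0,0,0,0],
  [0.95,0,0,0,0],
  [0.95,0,0,0,0],
  [0.95,0,0,0,0],
  [0.95,0,0,0,0],
  [0.95,0,0,0,0],
  [0.95,0,0,0,0],
  [0.95,0,0,0,0],
  [0.95,0,0,0,0],
  [0.95,0,0,0,0],
  [0.95,0,0,0,0],
  [0.95,0,0,0,0],
  [0.95,0,0,0,0],
  [0.95,0,0,0,0],
  [0.95,0,0,0,0],
])

```text
time: 41.12
position: [0.4588, 0.0964, 0.1346]
tool_rot: [0.104, 3.122, -0.011]
ft_force: [2.2, -0.4, 4.0]
grip_width: 0.112
```

Run:
```python
from h import *
st=ctrl.get_state();print(st['position'],st['ft_force'],st['grip_width'])
snap('scene','s6',(200,110,340,260),4); snap('top','t8',(170,105,345,265),3.7)
```

```text
[0.4588 0.0964 0.1346] [ 2.1683 -0.3568  3.997 ] 0.11245615201352874
```

View pics/s6.png

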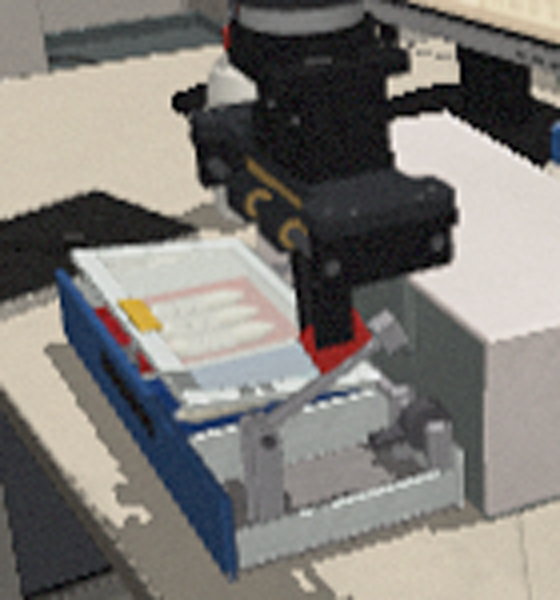

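View pics/t8.png

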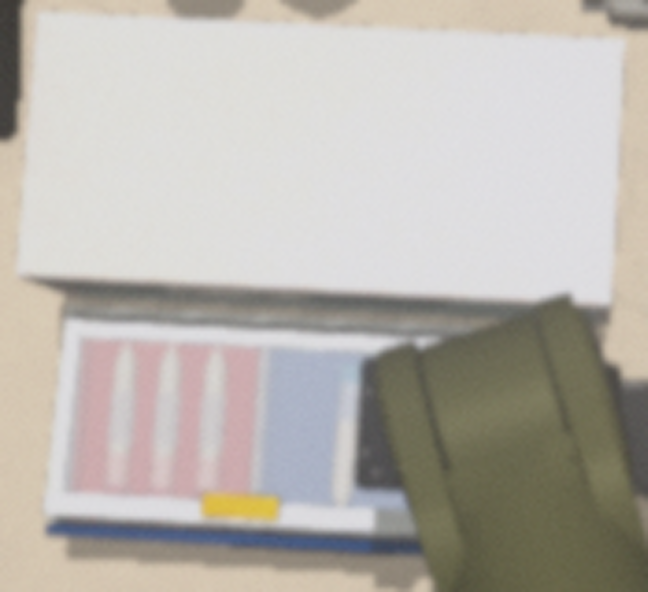

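Call:
play_rows([
  [0.95,0,0,0,0],
  [0.95,-0.27,0,0.23,0],
  [0.95,-0.45,0,0.44,0],
  [0.95,-0.41,0,0.48,0],
  [0.95,-0.37,0,0.52,0],
  [0.95,-0.32,0,0.55,0],
  [0.95,-0.25,0,0.5,0],
  [0.5,0,0,0,0],
  [0.5,0,0,0,0],
  [0.5,0,0,0,0],
  [0.5,0,0,0,0],
  [0.5,0,0,-2.0,0],
  [0.5,0,0,-4.0,0],
  [0.8,0,0,-2.0,0],
  [1.0,0,0,0,0],
  [1.0,0,0,0,0],
])

```text
time: 43.22
position: [0.4778, 0.0951, 0.1866]
tool_rot: [0.104, 3.123, -0.012]
ft_force: [0.1, 0.8, -0.8]
grip_width: 0.241
```

Run:
```python
from h import *
st=snap('wrist','w25');print(st['position'],st['ft_force'],st['grip_width'])
snap('scene','s7',(200,110,340,260),4)
p=pix2w('top',240/3.7+170,508/3.7+105,.074);print(p)
goto(p[0],p[1],.15,86)
print(w2pix('wrist',p,st))
```

```text
[0.4778 0.0951 0.1866] [ 0.129   0.7623 -0.8252] 0.24070256256758468
[0.4141 0.2864 0.074 ]
t=43.33 cur [0.4775 0.0951 0.1863] yang 86.2 grip 0.152 | spin 0.003 then tool shift cm [ 7.717  18.6727  3.3698]
[579.7897  85.128 ]
```

View pics/s7.png

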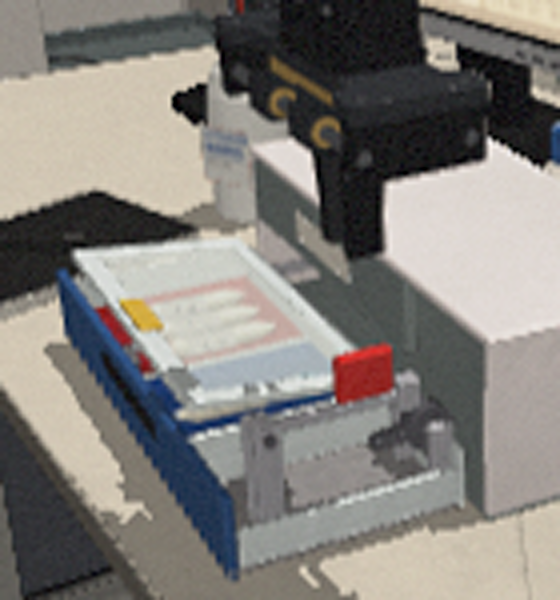

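View pics/w25.png

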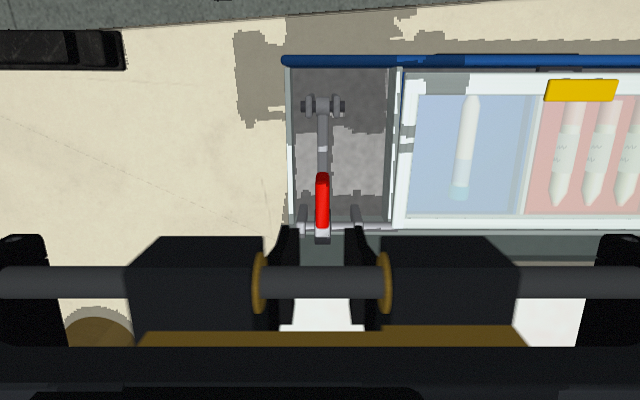

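Call:
play_rows([
  [1.0,1.9,4.6,0.8,0],
  [1.0,1.9,4.7,0.9,0],
  [1.0,1.9,4.7,1.0,0],
  [1.0,1.9,4.67,1.0,0],
  [1.0,0,0,2.5,0],
  [1.0,0,0,0,0],
  [1.0,0,0,0,0],
])

```text
time: 44.2
position: [0.4165, 0.2854, 0.1233]
tool_rot: [0.106, 3.122, -0.011]
ft_force: [0.5, -0.4, 0.2]
grip_width: 0.004
```

Run:
```python
from h import *
st=snap('wrist','w26');print(st['position'],st['ft_force'],st['grip_width'])
snap('scene','s8',(200,110,340,260),4)
goto(.4155,.2864,.082)
```

```text
[0.4165 0.2854 0.1233] [ 0.5341 -0.3727  0.229 ] 0.00424781645635799
t=44.30 cur [0.417  0.2858 0.124 ] yang 86.1 grip 0.008 | spin 0.000 then tool shift cm [0.2304 0.0704 4.1959]
```

View pics/s8.png

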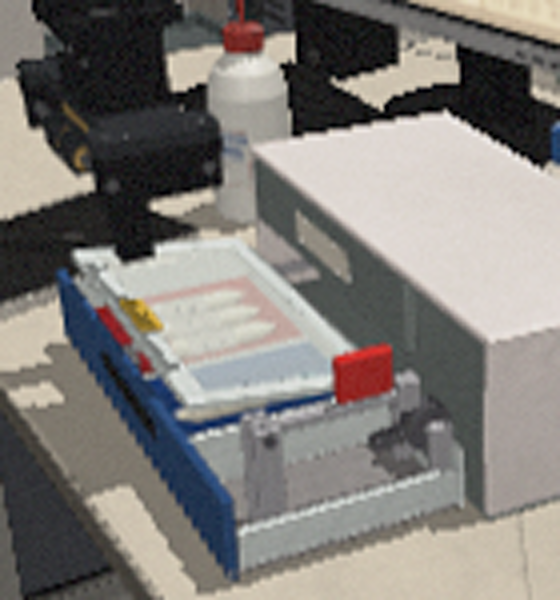

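View pics/w26.png

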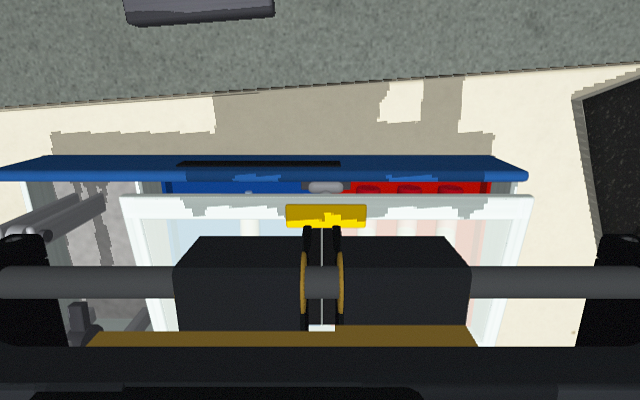

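Run:
```python
from h import *
st=ctrl.get_state()
for z in(.07,.074,.078): print(pix2w('wrist',326,216,z,st))
M=R.from_rotvec(st['tool_rot']).as_matrix();print(M[:,2])
```

```text
[0.4202 0.2889 0.07  ]
[0.4186 0.289  0.074 ]
[0.4171 0.2891 0.078 ]
[ 0.0185 -0.0066 -0.9998]
```

Call:
play_rows([
  [1.0,0,0.2,2.0,0],
  [1.0,0,0,1.8,0],
  [1.0,0,0,0.5,0],
  [1.0,0,0,0.4,0],
  [1.0,0,0,0.4,0],
  [1.0,0,0,0.3,0],
  [1.0,0,0,0,0],
  [1.0,0,0,0,0],
])

```text
time: 45.3
position: [0.4172, 0.2878, 0.0691]
tool_rot: [0.104, 3.122, -0.011]
ft_force: [0.3, 0.5, -0.4]
grip_width: 0.004
```

Call:
play_rows([
  [1.0,0,0,0.2,0],
  [1.0,0,0,0.2,0],
  [1.0,0,0,0,0],
])

```text
time: 45.68
position: [0.4193, 0.2879, 0.0681]
tool_rot: [0.105, 3.119, -0.009]
ft_force: [-2.4, -4.6, 17.3]
grip_width: 0.004
```

Run:
```python
from h import *
st=snap('wrist','w27');print(st['position'],st['ft_force'],st['grip_width'])
snap('scene','s9',(200,110,340,260),4)
```

```text
[0.4193 0.2879 0.0681] [-2.4068 -4.6474 17.2851] 0.004421251160374204
```

View pics/s9.png

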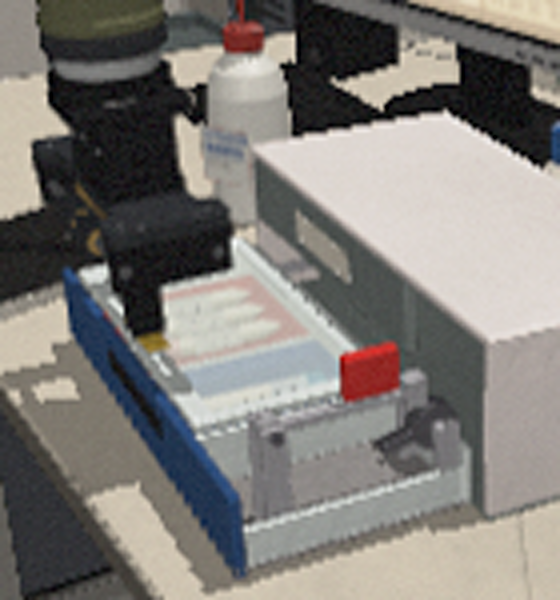

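View pics/w27.png

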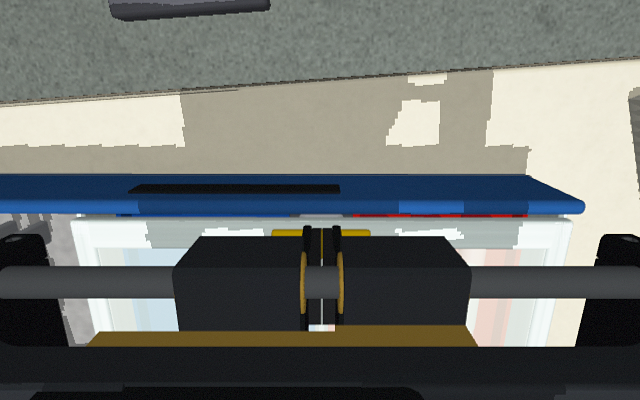

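Call:
play_rows([
  [1.0,0,0,-1.0,0],
  [1.0,0,0,-3.0,0],
  [1.0,1.5,-0.5,-3.0,0],
  [1.0,4.0,-1.0,0,0],
  [1.0,0,0,0,0],
  [1.0,0,0,0,0],
])

```text
time: 46.52
position: [0.3605, 0.2771, 0.1343]
tool_rot: [0.104, 3.122, -0.01]
ft_force: [0.4, -0.5, 0.4]
grip_width: 0.008
```

Run:
```python
from h import *
st=snap('wrist','w28');print(st['position'],st['ft_force'],st['grip_width'])
snap('scene','s10',(200,110,340,260),4)
cx=np.array([.9976,-.0698]);cy=np.array([.0698,.9976])
g=np.array([.55,.232])-.185*cx+.02*cy
print(g)
goto(g[0],g[1],.045,86)
print(w2pix('wrist',[*(np.array([.55,.232])-.162*cx+.02*cy),.06],st))
```

```text
[0.3605 0.2771 0.1343] [ 0.3842 -0.4912  0.3698] 0.007775156395866539
[0.3668 0.2649]
t=46.62 cur [0.3609 0.277  0.1342] yang 86.1 grip 0.004 | spin 0.002 then tool shift cm [-0.5152 -1.1143  8.9353]
[304.2684 241.3344]
```

View pics/s10.png

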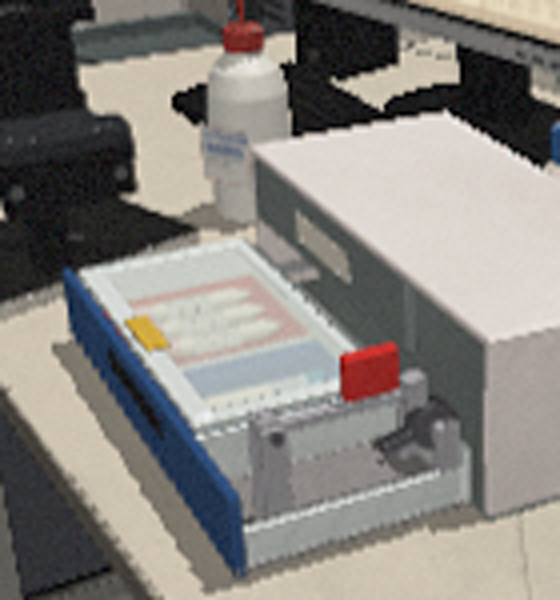

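View pics/w28.png

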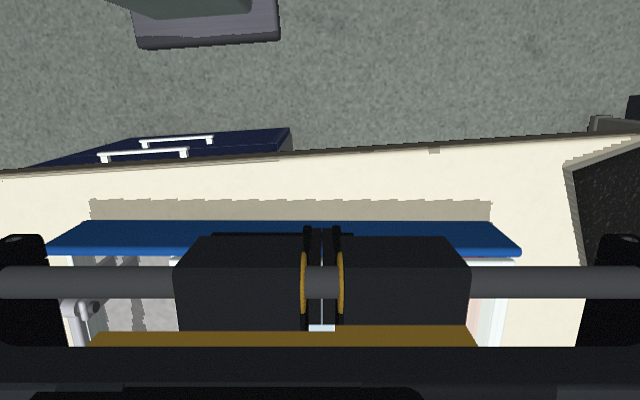

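Call:
play_rows([
  [1.0,0,0,3.0,0],
  [1.0,0,0,3.5,0],
  [1.0,0,0,2.4,0],
  [1.0,0,0,0,0],
  [1.0,-1.0,0,0,0],
  [1.0,-1.0,0,0,0],
  [1.0,-1.0,0,0,0],
  [1.0,-1.0,0,0,0],
  [1.0,0,0,0,0],
])

```text
time: 47.75
position: [0.4033, 0.2733, 0.0462]
tool_rot: [0.106, 3.12, -0.011]
ft_force: [0.3, -0.7, -0.4]
grip_width: 0.003
```

Call:
play_rows([
  [1.0,-0.6,0,0,0],
  [1.0,-0.9,0,0,0],
  [1.0,-0.9,0,0,0],
  [1.0,-0.9,0,0,0],
  [1.0,-0.9,0,0,0],
  [1.0,-0.9,0,0,0],
  [1.0,-0.9,0,0,0],
  [1.0,-0.9,0,0,0],
  [1.0,-0.9,0,0,0],
  [1.0,-0.9,0,0,0],
  [1.0,-0.6,0,0,0],
  [1.0,0,0,0,0],
])

```text
time: 49.25
position: [0.4964, 0.2676, 0.0484]
tool_rot: [0.105, 3.119, -0.009]
ft_force: [0.0, 0.4, -1.0]
grip_width: 0.008
```

Run:
```python
from h import *
st=snap('wrist','w29');print(st['position'],st['ft_force'])
cx=np.array([.9976,-.0698]);print('cabx',(st['position'][:2]-[.55,.232])@cx)
snap('scene','s11',(200,110,340,260),4)
```

```text
[0.4964 0.2676 0.0484] [ 0.0103  0.3989 -1.018 ]
cabx -0.0559786478483445
```

View pics/s11.png

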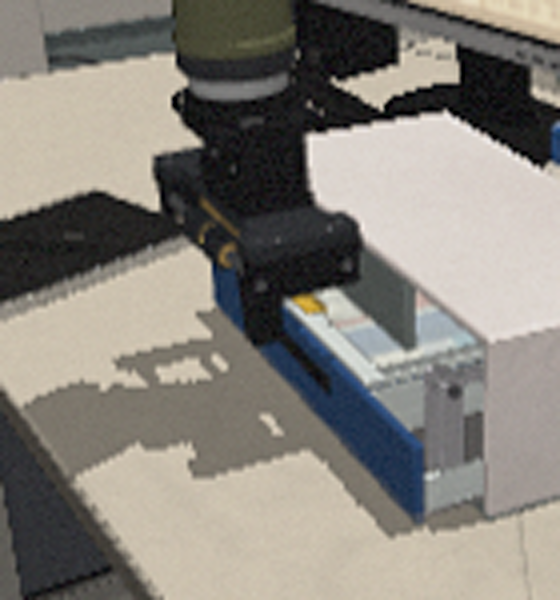

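View pics/w29.png

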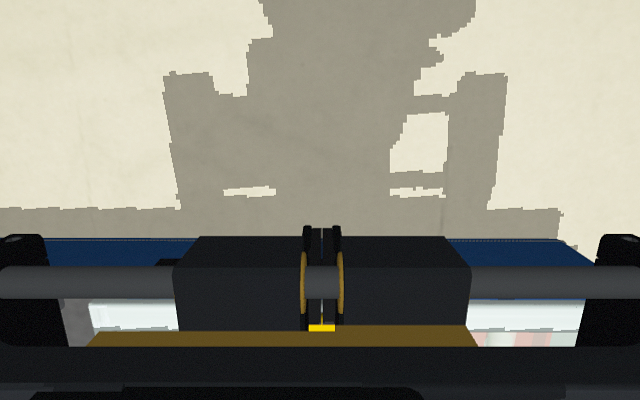

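Call:
play_rows([
  [1.0,0.6,0,0,0],
  [1.0,0,0,-1.5,0],
  [1.0,0,0,0,0],
  [1.0,0,0,0,0],
  [1.0,0,0,0,0],
])

```text
time: 49.98
position: [0.488, 0.2678, 0.0623]
tool_rot: [0.104, 3.122, -0.011]
ft_force: [-0.4, -0.1, 0.2]
grip_width: 0.003
```

Run:
```python
from h import *
st=ctrl.get_state();print(st['position'],st['ft_force'])
cx=np.array([.9976,-.0698]);print('cabx',(st['position'][:2]-[.55,.232])@cx)
M=R.from_rotvec(st['tool_rot']).as_matrix();print(M)
```

```text
[0.488  0.2678 0.0623] [-0.4002 -0.1426  0.1921]
cabx -0.06435672130776411
[[-0.9976  0.0668  0.0171]
 [ 0.0666  0.9977 -0.0077]
 [-0.0176 -0.0065 -0.9998]]
```

Call:
play_rows([
  [1.0,-0.6,0,-0.1,0],
  [1.0,-0.7,0,0.01,0],
  [1.0,-0.7,0,0.01,0],
  [1.0,-0.6,0,0.01,0],
  [1.0,-0.4,0,0.01,0],
  [1.0,0,0,0,0],
])

```text
time: 50.72
position: [0.519, 0.2657, 0.0636]
tool_rot: [0.105, 3.121, -0.011]
ft_force: [0.7, 0.8, -0.1]
grip_width: 0.006
```

Run:
```python
from h import *
st=snap('wrist','w30');print(st['position'],st['ft_force'])
cx=np.array([.9976,-.0698]);print('cabx',(st['position'][:2]-[.55,.232])@cx)
snap('scene','s12',(200,110,340,260),4)
```

```text
[0.519  0.2657 0.0636] [ 0.6702  0.799  -0.1363]
cabx -0.033323757929566
```

View pics/s12.png

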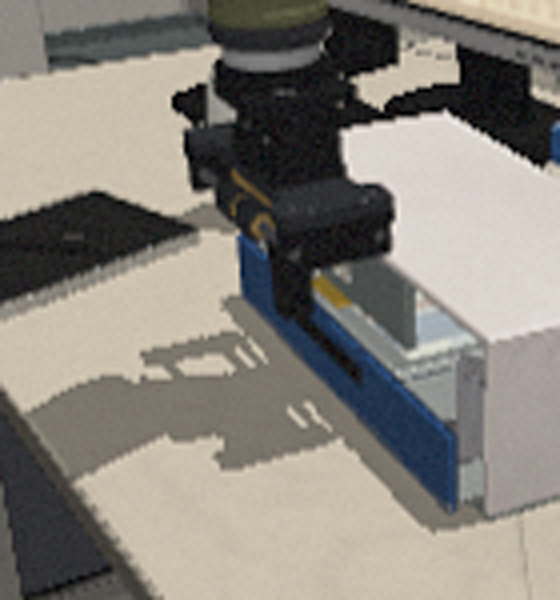

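Call:
play_rows([
  [1.0,-0.3,0,0.005,0],
  [1.0,-0.3,0,0.005,0],
  [1.0,-0.2,0,0,0],
  [1.0,0,0,0,0],
])

```text
time: 51.32
position: [0.5263, 0.2653, 0.0637]
tool_rot: [0.104, 3.122, -0.011]
ft_force: [-1.6, 0.0, 1.8]
grip_width: 0.004
```

Run:
```python
from h import *
st=ctrl.get_state();print(st['position'],st['ft_force'])
cx=np.array([.9976,-.0698]);print('cabx',(st['position'][:2]-[.55,.232])@cx)
snap('scene','s13',(200,110,340,260),4)
```

```text
[0.5263 0.2653 0.0637] [-1.5649  0.0368  1.8001]
cabx -0.0259826483087333
```

View pics/s13.png

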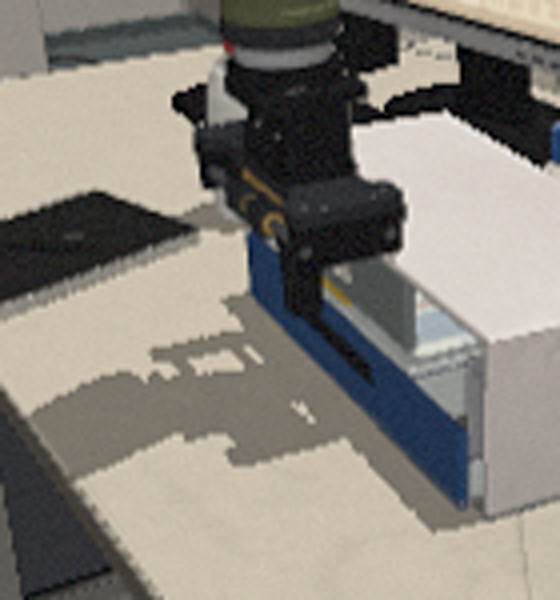

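Call:
play_rows([
  [1.0,-0.2,0,0.005,0],
  [1.0,-0.2,0,0.005,0],
  [1.0,0,0,0,0],
])

```text
time: 51.75
position: [0.5266, 0.2654, 0.0634]
tool_rot: [0.103, 3.129, -0.013]
ft_force: [-10.2, -0.8, 7.9]
grip_width: 0.008
```

Call:
play_rows([
  [1.0,0.6,0,0,0],
  [1.0,2.0,0,0,0],
  [1.0,4.0,0,-2.0,0],
  [1.0,3.0,0,-4.0,0],
  [1.0,0,5.0,-5.0,0],
  [1.0,0,5.0,-2.0,0],
  [1.0,0,5.0,0,0],
  [1.0,0,0,0,0],
  [1.0,0,0,0,0],
])

```text
time: 52.88
position: [0.4424, 0.4156, 0.1848]
tool_rot: [0.105, 3.121, -0.012]
ft_force: [0.2, -0.1, 0.3]
grip_width: 0.003
```

Run:
```python
from h import *
st=ctrl.get_state();print(st['position'],st['ft_force'])
snap('scene','s14',(200,110,340,260),4);snap('top','t9',(170,105,345,265),3.7)
```

```text
[0.4424 0.4156 0.1848] [ 0.2407 -0.1358  0.3021]
```

View pics/s14.png

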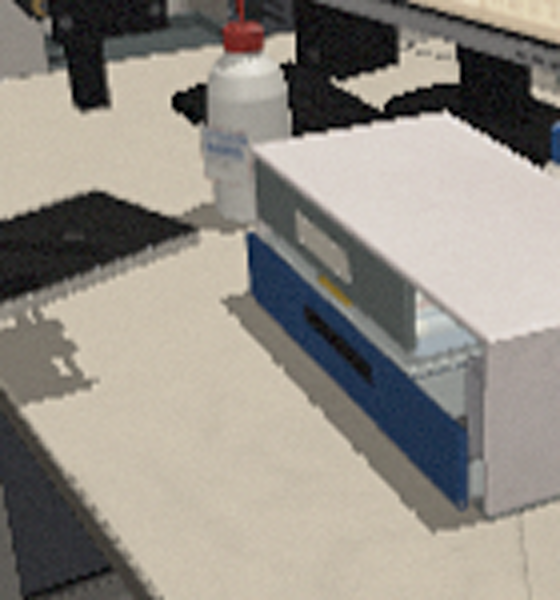

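View pics/t9.png

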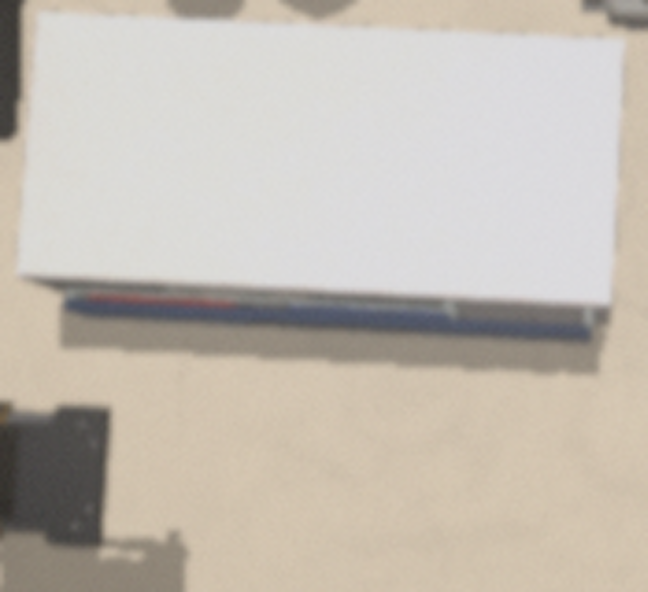

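Run:
```python
from h import *
im=cv2.imread('pics/t9_full.png')
cv2.imwrite('pics/t9z.png',cv2.resize(im[175:205,180:340],None,fx=5,fy=5*3,interpolation=2))
im=cv2.imread('pics/s14_full.png')
cv2.imwrite('pics/s14z.png',cv2.resize(im[190:245,260:330],None,fx=10,fy=10,interpolation=2))
cx=np.array([.9976,-.0698]);cy=np.array([.0698,.9976]);o=np.array([.55,.232])
for d in(.148,.140,.130):
    for Y in(.175,0,-.175):
        w=o+(-.162+d)*cx+Y*cy
        print(d,Y,w2pix('top',[*w,.004]),w2pix('top',[*w,.06]),w2pix('scene',[*w,.004]),w2pix('scene',[*w,.06]))
for z in(0,.124): print('cabR',w2pix('scene',[*(o-.187*cy),z]),w2pix('top',[*(o-.187*cy),z]))
```

```text
0.148 0.175 [192.6949 189.753 ] [186.5071 187.5766] [262.1571 184.0275] [260.8563 167.7295]
0.148 0 [261.0164 193.5029] [257.9635 191.4922] [284.7811 207.6185] [283.8983 189.7004]
0.148 -0.175 [329.7962 197.278 ] [329.9213 195.4352] [314.4103 238.5143] [314.2931 218.6824]
0.14 0.175 [192.4454 192.8735] [186.2424 190.8395] [259.7772 184.5528] [258.4172 168.2176]
0.14 0 [260.8057 196.636 ] [257.7411 194.7689] [282.1572 208.2939] [281.2019 190.3318]
0.14 -0.175 [329.6247 200.4238] [329.7419 198.7258] [311.4937 239.4146] [311.2865 219.5311]
0.13 0.175 [192.1332 196.7792] [185.9111 194.9237] [256.7825 185.2139] [255.3473 168.832 ]
0.13 0 [260.5419 200.5575] [257.4628 198.8703] [278.8524 209.1445] [277.8051 191.1272]
0.13 -0.175 [329.4101 204.3612] [329.5174 202.8447] [307.816 240.55 ] [307.4942 220.6014]
cabR [321.8617 240.7696] [334.7999 192.1817]
cabR [322.117  195.2367] [335.6341 187.3247]
```

View pics/t9z.png

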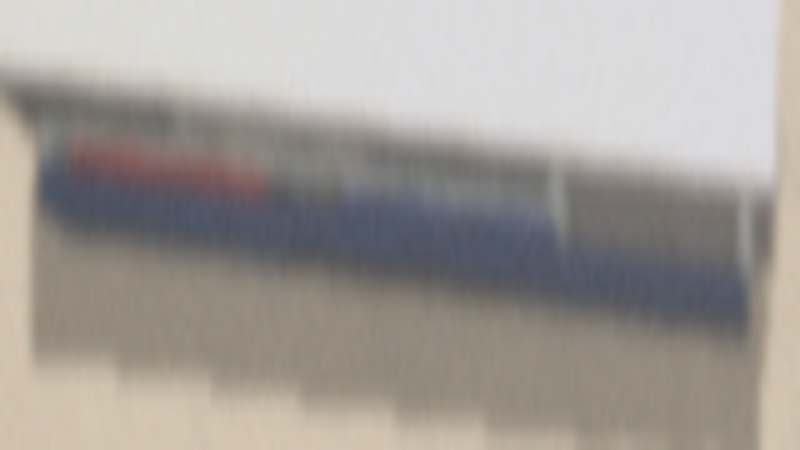

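View pics/s14z.png

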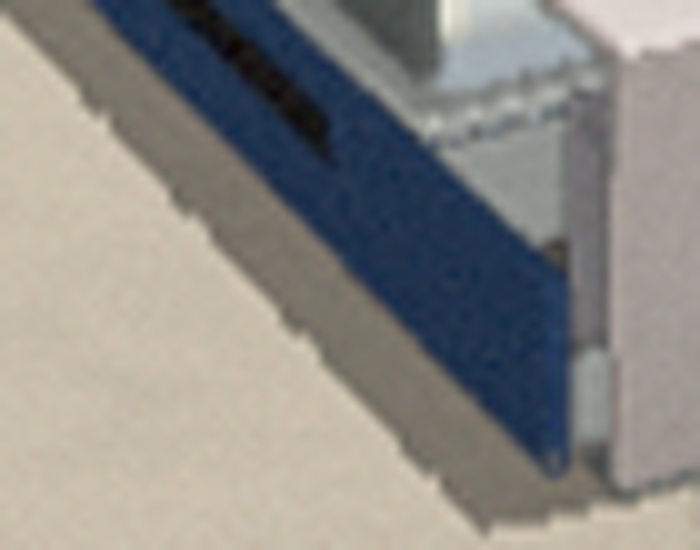

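View pics/t9_full.png

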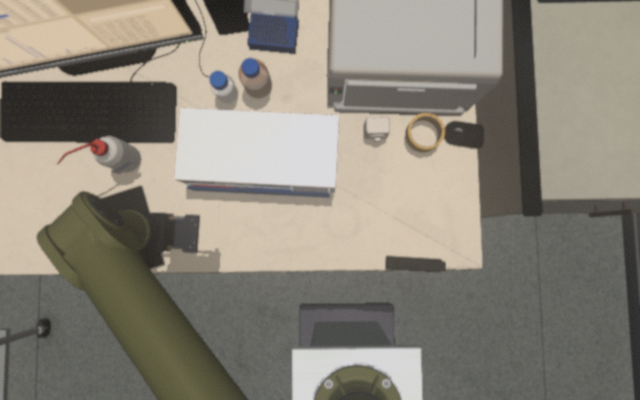

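View pics/s14_full.png

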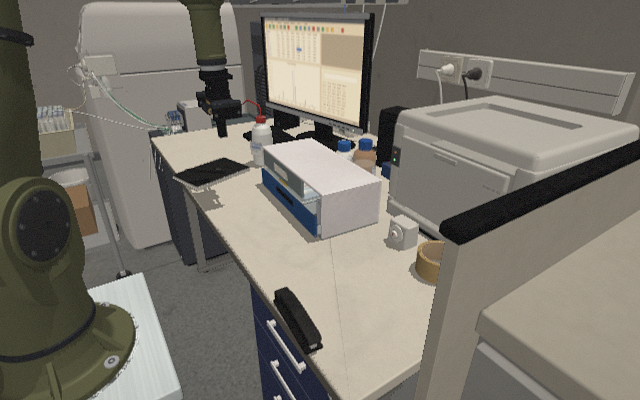

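The desk is clear of tubes. The timer at (377,128) and the tape at (425,133) are where they started. The drawer is home and the arm touches nothing, so I'm handing in.

```bash
python3 -c "
from bench import ticket
print(ticket.close_job())"
```

```text
the job is handed in; nothing more can be done
None
```

I handed the job in at about 53 s, and my last checks showed everything in place. The hand-in gives no verdict.

**What I did:** I laid the three red-capped tubes and the one blue-capped tube flat in the liners of their colours. No other tubes were on the desk. I lifted the stay by about 0.5 rad until the lid sank, then set it back down. I pressed the lid shut at the yellow pad; it ended on a hard stop at 60 mm height, under about 17 N. I then pushed the drawer in until the force rose to about 10 N.

**Last checks:**
- **Drawer:** the panel edges in the top and scene views agree within about 1 px with the drawer fully home (0.148 m).
- **Lid:** it stayed flush after I let go and while the drawer went in.
- **Desk:** the timer and tape are where they started, and the arm was clear with no contact force.
- **Not seen at the end:** the stay and the tubes are hidden inside the closed cabinet. I last saw the stay down after the lid was pressed shut. I last saw the tubes lying flat, under the clear lid, before the drawer went in.

**Disagreements:** the wrist and top cameras differed by 3–4 mm on the tube positions, so I relied mainly on the wrist view for grasping. Pressing the lid seemed to push the drawer in by a few millimetres, well within the allowed 0.11 m.

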